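# Turn a washed filter plate over to drain

### The arm

A 6-joint arm with a two-finger parallel gripper is mounted at the origin on the work surface. World frame = base frame: x ahead of the robot, y to its left, z up, the work surface at z = 0. Lengths are in m, angles in rad, forces in N, time in s.
With the tool pointing down it reaches from about 0.35 to 0.775 m from the base axis. Payload 5.5 kg.
Tool frame: the origin (TCP) lies on the centre line of the jaws, within the pads' length; the fingertips stand 11 mm ahead of it and the grasp point (between the pads) lies 8 mm behind it; z points along the fingers, y is the direction in which the jaws open and shut (so a half turn about z gives the same grasp; the last joint's range is limited). The gripper opens to 85 mm and grips with 20 to 120 N. Pads are 22 mm wide; open, the fingers measure 114 mm over their backs; the gripper's body (76 mm by 85 mm) begins 54 mm behind the grasp point. The pads swing forward as they close: fully open they stand 13 mm farther back than shut.
Start: joints at [-1.34, 0.313, 0.046, 1.304, 0, 1.431], TCP at [0.208, -0.536, 0.242] pointing down, gripper open.
Joint ranges: [-2.76, 2.76], [-0.86, 1.69], [-1.03, 1.26], [-2.2, 2.34], [-1.47, 1.5], [-3.14, 3.14]. Speed limits (rad/s): [2.57, 2.57, 3.14, 3.14, 3.14, 3.14].

### API

Orientations are given as a unit quaternion [w, x, y, z].
In Python, from workcell import env, imaging, order gives the robot as it stands. The module is installed in compiled form; this text tells all that it offers.
- The arm moves only by the tool move_arm, never from a script. Its argument "deltas" is one flat list of numbers, 7 for each row, row after row: the gripper's target within -1 to 1 (shut at 1, half-way at 0, fully open at -1), then the shift along the tool's x, y, z in m, then the turn, a rotation vector about the tool's x, y, z in degrees. In form: [jaw, tx, ty, tz, ax, ay, az, jaw, tx, ty, tz, ax, ay, az, ...]. A call has 1 to 10 rows; each row shifts and turns the commanded pose from where the row before left it, along the tool's axes as they then stand; what a row does not reach is not made up. A row lasts 1/8 s, in which the tool goes at most 62.5 mm and 10.7 degrees, less where a joint would pass 70% of its speed; a pose out of reach is approached as far as the arm can. A call is refused whole if a number of a shift passes 0.0625 or a number of a turn 10.7, either way. A call with a gripper value outside its range is refused whole. The fingers move at their own pace and stop on an object; "squeeze" is the grip in N (left out, the last holds). Time passes only in rows, so rows that do not move let the fingers close. It gives the time, the measured TCP pose, the force and the opening at its end, in the units of the state.
- env.get_state(): the state, without advancing time (a new reading comes with each control period).
- imaging.read_camera(name): name is "side" or "top"; returns a dict with "img" (400x640x3 uint8, red, green, blue), "z_map" (400x640 float32, m along the optical axis (not along the pixel's ray), 0 where there is no reading), "fx", "fy", "cx", "cy" (pixels), "rvec" (rotation vector, rad) and "tvec" (3), from world to camera coordinates, as OpenCV has them. Camera axes: x right, y down, z forward; pixel columns grow to the right and rows downward; lengths in m; the calibration is good to about 2 mm. A picture is of the moment at which its call begins.
- order.hand_in(): hands the job in, once; it reports no verdict.
Trained networks look in a picture, given as the dict that the camera call returned (one of the last four; its "shot" number tells which), for a name from the list of things; names that differ only in an ending like _2 or _b are one class to them, and where a whole thing is asked for, a point or a joint stands for the part that bears it (a point fixed in the world has none). Each returns a list of dicts, best first, with "confidence" (0 to 1); they miss things now and then, are a little off and sometimes report something else, mostly with a low value. They report only what shows in the picture. A call takes as long as a camera call. They do not tell look-alikes from the thing itself.
- imaging.recognise(picture, thing): "centre" ([column, row] in pixels, amid what is visible of it).
- imaging.cut_out(picture, thing): "mask" (400x640 bool, what is visible of it) and "centre" ([column, row] in pixels, amid what is visible of it).
The state is a dict: "clock": time; "joint_pos": joint angles; "qvel": joint speeds; "tau": joint torques, N m; "tcp_pos": TCP position; "orientation": TCP orientation; "wrist_force": force on the tool from outside, world axes, zero at the start; "ft_torque": the same for the moment, N m; "finger_gap": finger opening in m.
Only numpy, scipy, OpenCV 4.12 (cv2) and the standard library are available. Lean on these libraries where they do the work, as an engineer would, in place of code of your own. Each camera call takes 0.05 s, during which the arm holds its last target.

### The job

Pull the filter plate out from under the low draining shelf until it is clear and let go of it on the bench; then take it again and lay it, open cells upward, fully down in the tray of the plate turner. Swing the tray right over, so that the plate is turned cells-down into the draining nest, then swing the empty tray right back to its rest and leave the plate lying flat in the nest. Do not drop the plate or let the tray fall, and leave the other things on the bench where they are.

Things in the scene. Friction and masses are not known exactly. Their poses are not given: they have to be found in the camera images.
- plate_center (a point): centre (half-way up) of the loose white filter plate, some 0.3 kg, 30 mm high: back sheet 160 (x) by 110 (y) by 6 mm on its -z side, on it, 120 by 110 mm, open cells 24 mm deep that face +z, up at the start, with an 8 mm rim. It lies back down on the bench, mostly under the shelf: the -x ear and some 40 mm of the sheet stick out towards the robot. Same if turned half round
- plate_rib (a point): middle of the top edge of the plate's middle rib, 15 mm above plate_center: 12 mm thick, 24 mm high, along the plate's x through its centre, as high as the rim. Cross ribs 6 mm thick stand 29 mm either side of the middle, 4 mm lower, so the two cells beside the rib's middle are 52 (x) by 41 mm (y), room for the fingers, with floors 24 mm below this point
- plate_ear (a point): centre of the plate's -x ear, 79 mm from plate_center: 38 mm long (60 to 98 mm from the centre), 20 mm wide (y), 22 mm high, top flush with the rim, underside 8 mm above the sheet's. The +x ear is alike. Held by an ear the plate drags easily over the bench, but hangs down if lifted
- shelf_edge (a point): middle of the lower front edge (46 mm above the bench) of the fixed steel draining shelf, 250 mm wide along its y, 200 mm deep along its +x, top 56 mm above the bench at the front; legs at its four corners, 118 mm either side of the middle. The plate cannot be lifted while any of it is still beneath
- tray_seat (a point): middle of the tray's floor, turning with it. At rest: z up, 30 mm above the bench, x along the hinge, y from hinge to grip. The plate goes in back down, its x along this x (either way round), free by 3 mm in y and 2 mm in x, flared walls 20 mm high, its centre then 15 mm above this point. Each ear's tip lies in a saddle between two cheeks and a stop: no room for fingers there
- tray_grip (a point): middle of the tray's grip, a black sleeve 96 mm long, 14 mm thick, turning freely on a bar along the hinge direction, 202 mm from the hinge, 50 mm above the bench at both ends of the swing, 252 mm upright. 33 mm free between it and tray or nest, 43 mm below. As it turns in the fingers, the hand can point down all through the swing
- turner_hinge (a point): middle of the tray's hinge line, 50 mm above the bench; x along the hinge, +y towards the resting tray, -y towards the nest. The turner is fixed on the bench
- tray (a joint): tray angle, rad: 0 at rest, pi/2 upright, 3.14 right over on the nest, with stops at both. The tray (0.6 kg) falls if let go in between. Four keeper fingers beside the ears, geared to the hinge, turn in over the plate's ends as the tray lifts, hold it, and clear it in the last 0.1 rad, so that it drops 15 to 30 mm into the nest; leave them to it. Swung back, the tray leaves the plate there
- nest_floor (a point): middle of the draining nest, 92 mm from the hinge on its -y side (tray_seat is as far on +y), at the top of its support bars, 26 mm above the bench; z up, x along the hinge. Flared guides along its y sides and stops at the ears' ends leave the plate 3.5 mm all round; the turned plate's centre lies 15 mm above this point
- jug: bystander, to be left alone: stainless jug, 90 mm wide with a handle, 130 mm high; origin under its middle
- sanitiser: bystander, to be left alone: clear bottle, 66 mm wide, 190 mm high; origin under its middle
- manifold: bystander, to be left alone: brass valve manifold, bar 190 mm long, 48 mm high; origin under its middle
- wash_brush: bystander, to be left alone: wash brush lying on the robot side of the turner; origin under its middle
- keg_lid: bystander, to be left alone: round stainless keg lid, 104 mm wide, 30 mm high; origin under its middle
- tumbler: bystander, to be left alone: blue tumbler, 100 mm high, on the draining shelf; origin under its middle
- tablet_jar: bystander, to be left alone: white jar, 90 mm high, on the draining shelf; origin under its middle
There are look-alikes about, which are no part of the job. What is shaped like the part that bears plate_center but yellow is not meant.

How it is judged:
By the outcome, as a careful person would: the job done as asked, in the order asked, and still so for the second after the job is handed in, with the robot touching nothing.
It also fails if it takes over 70 s, if anything falls off the work surface, if the arm or the gripper's body presses on something with over 40 N, if the wrist force passes 120 N, or if a joint passes its speed limit or range.

## Working session

There is one attempt and no reset: what is moved stays moved. The work goes in short steps, Python scripts to look and compute and a tool call to move; the robot and the scene stay as the last step left them, time stands still between calls to the robot, and variables do not carry over. Pictures are saved under pics/ and viewed, and the job is handed in when it is done.

Besides the shell and the picture viewer there is one more tool, called after "Emit:" by a JSON object that holds its "api" and its "payload". move_arm: Moves the arm, as the interface text tells. Its arguments: {"type":"object","properties":{"deltas":{"type":"array"},"squeeze":{"type":"number"}},"required":["deltas"]}

```bash
mkdir -p pics; cat > h.py <<'E'
import numpy as np, cv2
from workcell import env, imaging, order
from scipy.spatial.transform import Rotation as R
def cam(n):
    return imaging.read_camera(n)
def world(p):
    z=p['z_map'];h,w=z.shape
    u,v=np.meshgrid(np.arange(w),np.arange(h))
    c=np.stack([(u-p['cx'])/p['fx']*z,(v-p['cy'])/p['fy']*z,z],-1)
    Rm=cv2.Rodrigues(np.array(p['rvec'],float))[0]
    W=(c-np.array(p['tvec']).ravel())@Rm
    W[z==0]=np.nan
    return W
def proj(p,X):
    K=np.array([[p['fx'],0,p['cx']],[0,p['fy'],p['cy']],[0,0,1]])
    return cv2.projectPoints(np.array(X,float).reshape(-1,1,3),np.array(p['rvec'],float),np.array(p['tvec'],float),K,None)[0].reshape(-1,2)
def save(p,n,crop=None,s=1):
    i=cv2.cvtColor(p['img'],cv2.COLOR_RGB2BGR)
    if crop: 
        a,b,c,d=crop;i=i[b:d,a:c]
    if s!=1:i=cv2.resize(i,None,fx=s,fy=s,interpolation=cv2.INTER_CUBIC)
    cv2.imwrite('pics/'+n,i)
E
python3 - <<'E'
from h import *
t=cam('top');s=cam('side')
save(t,'t0.png');save(s,'s0.png')
np.save('t0.npy',t,allow_pickle=True);np.save('s0.npy',s,allow_pickle=True)
print(env.get_state())
for p,nm in((t,'top'),(s,'side')):
    W=world(p)
    print(nm, -cv2.Rodrigues(np.array(p['rvec'],float))[0].T@np.array(p['tvec']).ravel())
    for th in ['plate_center','plate_rib','plate_ear','shelf_edge','tray_seat','tray_grip','turner_hinge','nest_floor','jug','sanitiser','manifold','wash_brush','keg_lid','tumbler','tablet_jar']:
        try:
            for r in imaging.recognise(p,th)[:3]:
                c=np.array(r['centre']);i=np.round(c).astype(int)
                print(nm,th,round(r['confidence'],2),c.round(0),W[i[1],i[0]].round(3))
        except Exception as e: print(th,e)
E
```

```text
{'clock': 0.1, 'joint_pos': array([-1.33959972e+00,  3.13935293e-01,  4.51101194e-02,  1.30359067e+00,
        5.50084359e-05,  1.43122348e+00]), 'qvel': array([ 0.00027294, -0.00130417,  0.00221712, -0.00093581,  0.00103073,
        0.00106538]), 'tau': array([ 1.94283632e-03, -4.81724811e+01,  2.99243832e+01,  1.28234152e-02,
       -1.31264997e-04, -3.59137402e-06]), 'tcp_pos': array([ 0.20826408, -0.53550474,  0.2414995 ]), 'orientation': array([-8.10168511e-04,  9.82865091e-01,  1.84324596e-01, -9.60823233e-06]), 'wrist_force': array([0.46164991, 0.35117361, 1.26652444]), 'ft_torque': array([-0.03272177, -0.0226169 , -0.06868882]), 'finger_gap': 0.08535991317159401}
top [ 0.40105929 -0.01137219  1.28605412]
top plate_center 0.77 [164. 282.] [0.288 0.42  0.016]
top plate_center 0.59 [216. 183.] [0.569 0.286 0.03 ]
top plate_center 0.27 [470. 268.] [ 0.348 -0.438  0.018]
top plate_rib 0.89 [163. 277.] [0.303 0.419 0.029]
top plate_rib 0.83 [217. 186.] [0.561 0.284 0.025]
top plate_rib 0.48 [217. 146.] [0.669 0.281 0.061]
top plate_ear 0.95 [216. 184.] [0.566 0.286 0.029]
top plate
[... 1765 characters left out ...]
62 -0.039  0.025]
side turner_hinge 0.87 [329. 196.] [ 0.529 -0.094  0.005]
side nest_floor 0.87 [332. 193.] [ 0.521 -0.108  0.004]
side jug 0.83 [305. 117.] [ 0.623 -0.361  0.094]
side jug 0.64 [233. 300.] [0.693 0.386 0.155]
side jug 0.16 [258. 176.] [ 0.743 -0.145  0.022]
side sanitiser 0.28 [238. 248.] [0.714 0.237 0.138]
side manifold 0.88 [260. 177.] [ 0.737 -0.14   0.022]
side manifold 0.39 [315. 205.] [ 0.564 -0.025  0.031]
side wash_brush 0.85 [411. 152.] [ 0.28  -0.309  0.016]
side keg_lid 0.57 [389. 133.] [ 0.347 -0.406  0.017]
side tumbler 0.72 [231. 298.] [0.718 0.329 0.079]
side tumbler 0.53 [314. 209.] [ 0.565 -0.01   0.031]
side tablet_jar 0.95 [237. 247.] [0.717 0.235 0.138]
```

View pics/t0.png

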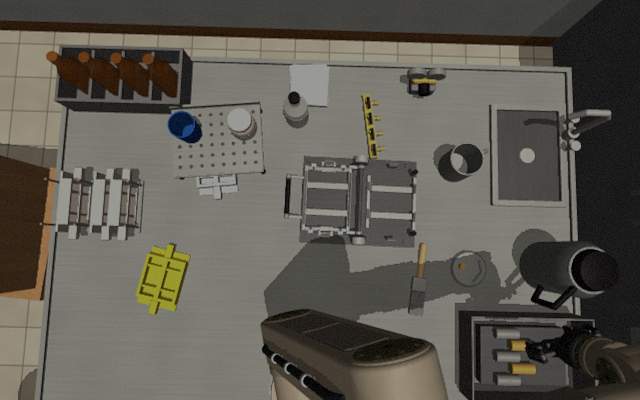

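View pics/s0.png

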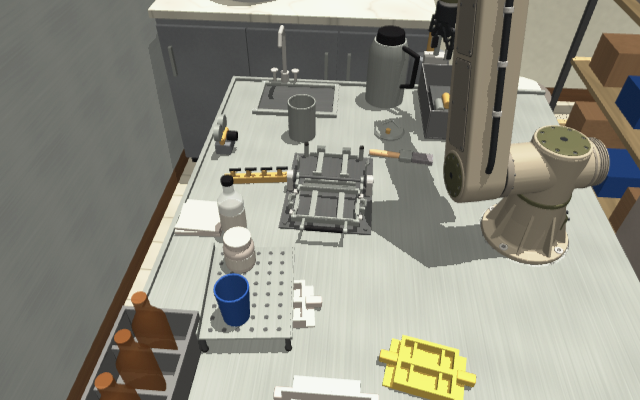

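```bash
python3 - <<'E'
from h import *
t=np.load('t0.npy',allow_pickle=True).item()
save(t,'t0z.png',(130,90,290,310),2.7);save(t,'t0y.png',(260,120,460,260),4)
E
```

```text
(no output)
```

View pics/t0z.png

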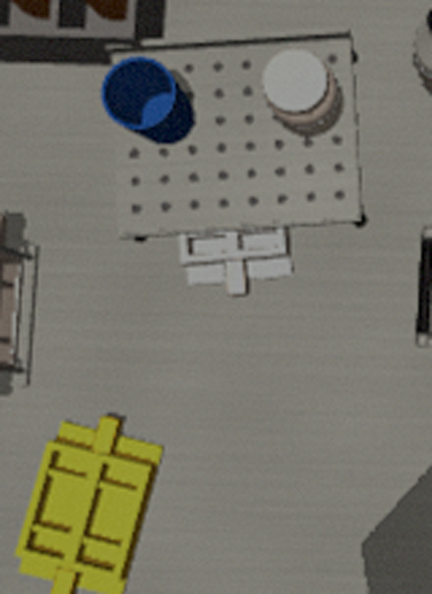

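View pics/t0y.png

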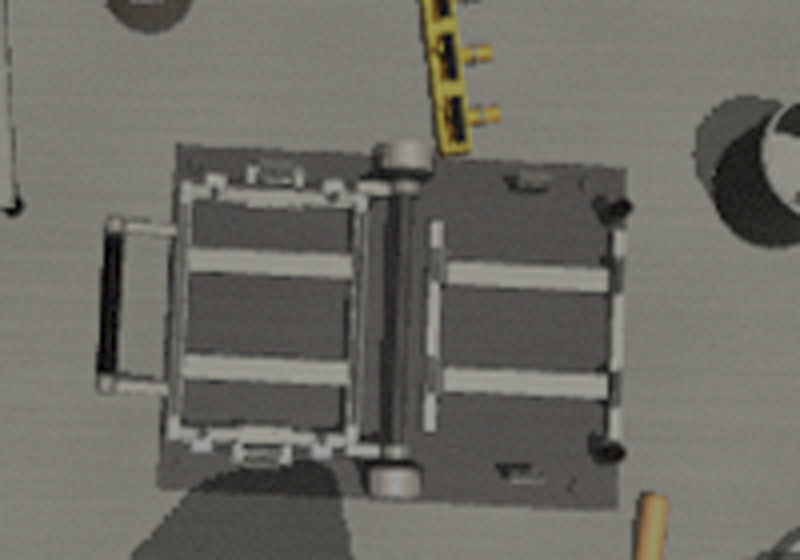

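The white plate's ear shows at about (217,193) in the top view. The tray grip is at (287,196), the hinge runs along column ~358, and the nest is to its right. The yellow look-alike is at (163,280). Next I measure these more finely.

```bash
python3 - <<'E'
from h import *
for n in 'ts':
    p=np.load(n+'0.npy',allow_pickle=True).item();W=world(p)
    print(n,p['fx'])
    img=p['img'].astype(int)
    # plate region
    x,y,z=W[...,0],W[...,1],W[...,2]
    reg=(x>0.5)&(x<0.66)&(y>0.2)&(y<0.37)
    m=reg&(z>0.022)&(z<0.037)
    P=W[m]; print('plate top',len(P),np.nanmedian(P[:,2]))
    e=P[P[:,0]<P[:,0].min()+0.03]; print('ear tip',P[:,0].min(),'ear mean',e.mean(0),'yrange',e[:,1].min(),e[:,1].max())
    for lo in np.arange(P[:,0].min(),P[:,0].max(),0.005):
        q=P[(P[:,0]>=lo)&(P[:,0]<lo+0.005)]
        if len(q):print(round(lo,3),len(q),q[:,1].min().round(3),q[:,1].max().round(3),q[:,2].mean().round(3))
    if n=='t':
        b=reg&(x<0.53);print('bench',np.nanmedian(z[b]))
        v=np.arange(178,200,1)
        for r in v: print(r,' '.join('%3d'%(1000*a) if a==a else ' nan' for a in z[r,190:245:2]))
    # black grip
    g=(x>0.42)&(x<0.68)&(y>0.02)&(y<0.16)&(img.sum(-1)<110)&(z>0.025)
    G=W[g];print('grip',len(G),G.mean(0),G.min(0),G.max(0))
E
```

```text
t 446.16198378463963
plate top 342 0.029641522534725177
ear tip 0.5236766056564681 ear mean [0.53781227 0.28047803 0.02987722] yrange 0.27069099170325017 0.29090756940200646
0.524 14 0.271 0.289 0.029
0.529 16 0.271 0.289 0.03
0.534 15 0.271 0.291 0.03
0.539 12 0.271 0.289 0.031
0.544 10 0.273 0.291 0.03
0.549 14 0.274 0.29 0.031
0.554 22 0.274 0.339 0.029
0.559 45 0.268 0.339 0.03
0.564 48 0.232 0.34 0.03
0.569 44 0.23 0.339 0.03
0.574 21 0.231 0.339 0.03
0.579 18 0.232 0.339 0.031
0.584 29 0.233 0.34 0.029
0.589 29 0.232 0.316 0.028
0.594 5 0.233 0.249 0.026
bench 0.00046130125744005783
178   1   0   0   3  28  20  16  15  12  11   4   8  30  26  29   7   6  10   4   0   4   6  33  15  -1   3   0   0
179   0   0   0  -2  30  18   5   7   9   8   5  10  30  28  30   5   7   7   6   6   4   5  30  20  -2  -1  -1   3
180   0   1   0   0  31  21   7   7  10   7  12   2  30  29  27   8   1   5   6   8   4   2  30  14   5  -2   0   0
181   3   2   0   3  28  23   4   6  11   8   7   4  31  33  27   5   7   8   2   8   0   7  32  20   1   0   0   5
182  -3   0  -3   0  25  21   2  11   7 
[... 2117 characters left out ...]
0.02537425] [0.61090177 0.1543278  0.06326827]
s 478.0871645766661
plate top 420 0.029169431537106386
ear tip 0.5245654992545524 ear mean [0.539616   0.28409984 0.02871785] yrange 0.27258957999489036 0.29401065411486743
0.525 18 0.273 0.291 0.029
0.53 18 0.273 0.29 0.028
0.535 19 0.274 0.292 0.029
0.54 17 0.276 0.293 0.029
0.545 19 0.275 0.294 0.029
0.55 18 0.276 0.292 0.029
0.555 39 0.275 0.339 0.029
0.56 57 0.277 0.339 0.029
0.565 66 0.233 0.342 0.03
0.57 45 0.233 0.34 0.029
0.575 36 0.231 0.343 0.028
0.58 36 0.231 0.343 0.028
0.585 22 0.232 0.295 0.028
0.59 10 0.233 0.281 0.028
grip 82 [0.53636624 0.08621219 0.0515178 ] [0.48811074 0.08128273 0.04425456] [0.58065271 0.09022342 0.05677496]
```

```bash
python3 - <<'E'
from h import *
p=np.load('t0.npy',allow_pickle=True).item();W=world(p);z=W[...,2]
# height colour map of turner
c=z[140:260,270:430]; i=np.clip((c+0.005)/0.08,0,1);i=np.nan_to_num(i)
i=cv2.applyColorMap((i*255).astype(np.uint8),cv2.COLORMAP_JET)
cv2.imwrite('pics/hz.png',cv2.resize(i,None,fx=5,fy=5,interpolation=0))
s=np.load('s0.npy',allow_pickle=True).item()
save(s,'s0y.png',(270,130,390,250),5)
E
```

```text
(no output)
```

View pics/hz.png

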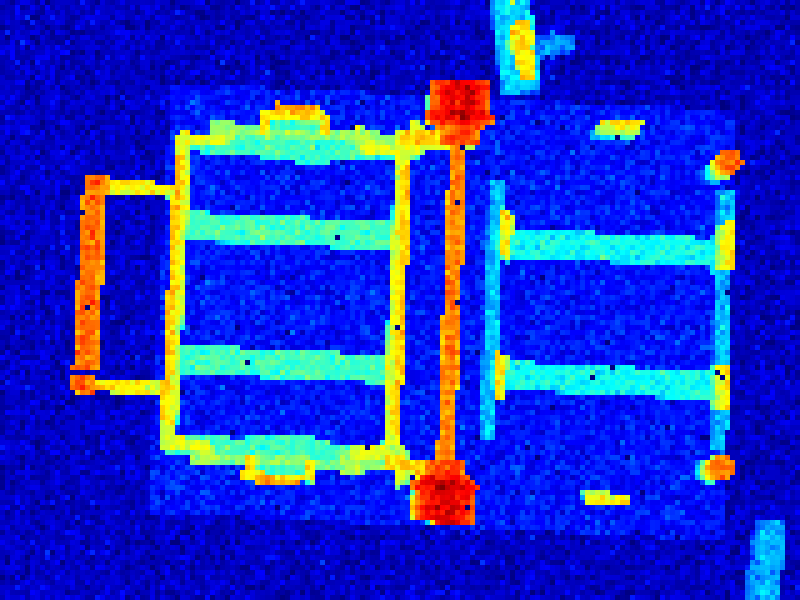

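View pics/s0y.png

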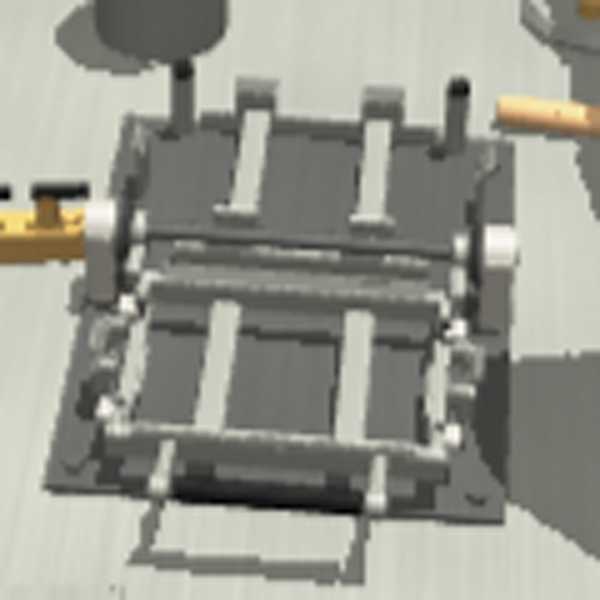

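```bash
cat > fit.py <<'E'
from h import *
def turner(p):
    W=world(p);x,y,z=[W[...,k] for k in range(3)]
    def reg(c0,c1,r0,r1,zl,zh):
        m=np.zeros(z.shape,bool);m[r0:r1,c0:c1]=1
        return W[m&(z>zl)&(z<zh)]
    out={}
    # regions from 5x pic (origin 270,140)
    for n,a in dict(grip=(284,292,176,216,.045,.07),rod=(357,364,172,228,.045,.062),outer=(301,309,170,226,.04,.056),inner=(346,353,172,226,.04,.056),
        knobA=(354,370,155,166,.06,.09),knobB=(351,367,234,246,.06,.09),nestfar=(411,419,178,228,.015,.05),nestnear=(366,371,178,226,.015,.05)).items():
        P=reg(*a); 
        if len(P)<5: print(n,len(P));continue
        f=np.polyfit(P[:,0],P[:,1],1)
        print(n,len(P),'mean',P.mean(0).round(4),'slope deg',np.degrees(np.arctan(f[0])).round(2),'min',P.min(0).round(3),'max',P.max(0).round(3))
if __name__=='__main__':
    p=np.load('t0.npy',allow_pickle=True).item();turner(p)
    W=world(p)
    u=np.array([1,-0.045]);u/=np.linalg.norm(u);v=np.array([-u[1],u[0]])
    # profile along hinge-x of heights at band of v
    rel=W[...,:2]-np.array([.52,-.12]);a=rel@u;b=rel@v;z=W[...,2]
    np.set_printoptions(linewidth=200)
    # cells of 2.5 mm
    for nm,bb in(('tray v .07-.115',(.07,.115)),('nest',(-.115,-.07))):
        m=(b>bb[0])&(b<bb[1]);print(nm)
        for k in np.arange(-.125,.13,.005):
            q=z[m&(a>=k)&(a<k+.005)];print(round(k*1000),(1000*np.nanmedian(q)).round(0),(1000*np.nanpercentile(q,90)).round(0),end=' | ')
        print()
    m=(abs(a)<.02);print('along v')
    for k in np.arange(-.24,.24,.005):
        q=z[m&(b>=k)&(b<k+.005)];print(round(k*1000),(1000*np.nanmedian(q)).round(0),end=' | ')
E
python3 fit.py
```

```text
grip 195 mean [0.5371 0.08   0.0556] slope deg -1.24 min [0.482 0.072 0.049] max [0.592 0.088 0.063]
rod 196 mean [ 0.5311 -0.1211  0.054 ] slope deg -1.25 min [ 0.454 -0.127  0.046] max [ 0.608 -0.116  0.06 ]
outer 178 mean [0.5336 0.0336 0.0462] slope deg -0.82 min [0.456 0.028 0.04 ] max [0.612 0.045 0.054]
inner 159 mean [ 0.5338 -0.0917  0.0464] slope deg -1.3 min [ 0.459 -0.096  0.04 ] max [ 0.609 -0.086  0.054]
knobA 91 mean [ 0.639  -0.1236  0.0654] slope deg -2.04 min [ 0.626 -0.141  0.06 ] max [ 0.652 -0.108  0.074]
knobB 101 mean [ 0.4206 -0.1184  0.0657] slope deg 1.94 min [ 0.407 -0.136  0.06 ] max [ 0.435 -0.103  0.077]
nestfar 181 mean [ 0.531  -0.2762  0.0289] slope deg -1.14 min [ 0.459 -0.285  0.015] max [ 0.601 -0.268  0.05 ]
nestnear 164 mean [ 0.5249 -0.1471  0.0248] slope deg -1.15 min [ 0.462 -0.152  0.015] max [ 0.597 -0.142  0.05 ]
tray v .07-.115
-125 -0.0 4.0 | -120 2.0 6.0 | -115 6.0 10.0 | -110 7.0 10.0 | -105 6.0 9.0 | -100 10.0 53.0 | -95 44.0 50.0 | -90 34.0 46.0 | -85 35.0 45.0 | -80 30.0 33.0 | -75 30.0 32.0 | -70 6.0 9.0 | -65 6.0 9.0 | -60 6.0 9.0 
[... 1577 characters left out ...]
0 | -110 6.0 | -105 8.0 | -100 7.0 | -95 7.0 | -90 6.0 | -85 6.0 | -80 6.0 | -75 6.0 | -70 7.0 | -65 6.0 | -60 8.0 | -55 8.0 | -50 6.0 | -45 5.0 | -40 6.0 | -35 9.0 | -30 21.0 | -25 10.0 | -20 6.0 | -15 6.0 | -10 50.0 | -5 56.0 | 0 49.0 | 5 5.0 | 10 6.0 | 15 6.0 | 20 7.0 | 25 48.0 | 30 32.0 | 35 7.0 | 40 7.0 | 45 6.0 | 50 7.0 | 55 6.0 | 60 6.0 | 65 5.0 | 70 6.0 | 75 7.0 | 80 6.0 | 85 6.0 | 90 6.0 | 95 7.0 | 100 6.0 | 105 6.0 | 110 6.0 | 115 6.0 | 120 7.0 | 125 7.0 | 130 7.0 | 135 7.0 | 140 5.0 | 145 7.0 | 150 45.0 | 155 49.0 | 160 5.0 | 165 1.0 | 170 -0.0 | 175 -0.0 | 180 -0.0 | 185 -1.0 | 190 1.0 | 195 53.0 | 200 57.0 | 205 55.0 | 210 0.0 | 215 -0.0 | 220 1.0 | 225 2.0 | 230 1.0 | 235 0.0 |
```

```bash
python3 - <<'E'
from h import *
for n in 'ts':
    p=np.load(n+'0.npy',allow_pickle=True).item();W=world(p);x,y,z=[W[...,k] for k in range(3)]
    # top surface points: ICP-like template: search cx,cy,yaw maximizing inliers of rim/rib/ear
    m=(x>0.51)&(x<0.60)&(y>0.2)&(y<0.37)&(z>0.026)&(z<0.036);P=W[m][:,:2]
    m2=(x>0.51)&(x<0.60)&(y>0.2)&(y<0.37)&(z<0.012);N=W[m2][:,:2]
    def ins(Q,c,a):
        d=Q-c;X=d@[np.cos(a),np.sin(a)];Y=d@[-np.sin(a),np.cos(a)]
        ear=(X<-60)*0+((X>-.098)&(X<-.06)&(abs(Y)<.010))
        rim=((X>-.06)&(X<-.052)&(abs(Y)<.055))|((X>-.06)&(X<0.06)&(abs(Y)<.055)&(abs(Y)>.047))
        rib=(X>-.06)&(X<.06)&(abs(Y)<.006)
        return (ear.astype(bool)|rim|rib)
    best=[]
    for a in np.radians(np.arange(0,9,.5)):
        for cx in np.arange(.612,.632,.001):
            for cy in np.arange(.276,.300,.001):
                s=ins(P,np.array([cx,cy]),a).sum()-1.0*ins(N,np.array([cx,cy]),a).sum()
                best.append((s,np.degrees(a),cx,cy))
    best.sort(reverse=True);b=np.array(best[:20]);print(n,len(P),b[:3],b.mean(0))
    # shelf edge front
    if n=='t':
        m=(x>.6)&(x<.72)&(z>.045)&(z<.07)&(y>.17)&(y<.4);Q=W[m]
        pts=[]
        for k in np.arange(.17,.4,.005):
            q=Q[(Q[:,1]>=k)&(Q[:,1]<k+.005)]
            if len(q):pts.append((k,q[:,0].min()))
        pts=np.array(pts);print(np.round(pts,3).tolist())
E
```

```text
t 299 [[241.      7.      0.621   0.292]
 [239.      8.      0.621   0.293]
 [238.      6.5     0.621   0.292]] [234.3      6.575    0.6215   0.2917]
[[0.17, 0.602], [0.175, 0.602], [0.18, 0.603], [0.185, 0.602], [0.19, 0.603], [0.195, 0.601], [0.2, 0.602], [0.205, 0.601], [0.21, 0.601], [0.215, 0.601], [0.22, 0.601], [0.225, 0.602], [0.23, 0.601], [0.235, 0.601], [0.24, 0.6], [0.245, 0.601], [0.25, 0.6], [0.255, 0.6], [0.26, 0.6], [0.265, 0.6], [0.27, 0.6], [0.275, 0.602], [0.28, 0.602], [0.285, 0.602], [0.29, 0.602], [0.295, 0.602], [0.3, 0.602], [0.305, 0.601], [0.31, 0.601], [0.315, 0.602], [0.32, 0.601], [0.325, 0.601], [0.33, 0.6], [0.335, 0.601], [0.34, 0.601], [0.345, 0.601], [0.35, 0.6], [0.355, 0.601], [0.36, 0.603], [0.365, 0.6], [0.37, 0.601], [0.375, 0.6], [0.38, 0.602], [0.385, 0.601], [0.39, 0.603], [0.395, 0.602]]
s 369 [[263.      7.      0.622   0.289]
 [262.      7.5     0.622   0.289]
 [261.      6.5     0.622   0.288]] [256.        6.925     0.6215    0.28895]
```

```bash
cat > plan.py <<'E'
from h import *
def cur():
    s=env.get_state();q=s['orientation'];Rm=R.from_quat(q[[1,2,3,0]]).as_matrix()
    yaw=np.degrees(np.arctan2(Rm[1,0],Rm[0,0]))
    return np.array(s['tcp_pos']),yaw,Rm
class Plan:
    def __init__(s,pos=None,yaw=None):
        p,y,Rm=cur()
        s.p=np.array(p if pos is None else pos,float);s.y=y if yaw is None else yaw;s.rows=[]
    def row(s,p,y,jaw):
        c,sn=np.cos(np.radians(s.y)),np.sin(np.radians(s.y))
        X=np.array([c,sn,0]);Y=np.array([sn,-c,0]);Z=np.array([0,0,-1.])
        d=np.asarray(p)-s.p;t=np.round([d@X,d@Y,d@Z],4);a=round(-(y-s.y),1)
        assert abs(t).max()<=.0625 and abs(a)<=10.7,(t,a)
        s.p=s.p+t[0]*X+t[1]*Y+t[2]*Z;s.y-=a
        s.rows.append([jaw,*t,0,0,a])
    def line(s,p,y,n,jaw):
        p0,y0=s.p.copy(),s.y
        for k in range(1,n+1): s.row(p0+(np.asarray(p)-p0)*k/n,y0+(y-y0)*k/n,jaw)
    def show(s):
        for k in range(0,len(s.rows),10):
            print('[',', '.join(', '.join('%g'%(v+0) for v in r) for r in s.rows[k:k+10]),']')
E
python3 - <<'E'
from plan import *
p,y,Rm=cur();print(p,y,Rm.round(4).tolist())
P=Plan()
a0=np.arctan2(p[1],p[0]);r0=np.hypot(p[0],p[1])
c=np.array([.6215,.290]);e=c-.085*np.array([np.cos(np.radians(7)),np.sin(np.radians(7))]);print(e)
a1=np.arctan2(e[1],e[0]);r1=np.hypot(*e)
for k in range(1,21):
    f=k/20;a=a0+(a1-a0)*f;r=r0+(r1-r0)*f
    P.row([r*np.cos(a),r*np.sin(a),.2415+(.16-.2415)*max(0,(f-.5)*2)],y+(187-y)*f,0 if k>10 else -1)
P.show();print(P.p,P.y)
E
```

```text
[ 0.20837043 -0.53595041  0.24234337] 21.246733136967123 [[0.932, 0.3624, 0.0001], [0.3624, -0.932, -0.0001], [0.0, 0.0001, -1.0]]
[0.53713358 0.27964111]
[ -1, 0.0484, -0.0005, 0.0008, 0, 0, -8.3, -1, 0.0484, 0.0024, 0, 0, 0, -8.3, -1, 0.0483, 0.0054, 0, 0, 0, -8.3, -1, 0.0481, 0.0084, 0, 0, 0, -8.3, -1, 0.0476, 0.0112, 0, 0, 0, -8.2, -1, 0.0469, 0.0141, 0, 0, 0, -8.3, -1, 0.0461, 0.017, 0, 0, 0, -8.3, -1, 0.0451, 0.0198, 0, 0, 0, -8.3, -1, 0.044, 0.0226, 0, 0, 0, -8.3, -1, 0.0426, 0.0252, 0, 0, 0, -8.3 ]
[ 0, 0.0411, 0.0279, 0.0082, 0, 0, -8.3, 0, 0.0395, 0.0303, 0.0081, 0, 0, -8.3, 0, 0.0376, 0.0329, 0.0082, 0, 0, -8.2, 0, 0.0357, 0.035, 0.0081, 0, 0, -8.3, 0, 0.0336, 0.0373, 0.0082, 0, 0, -8.3, 0, 0.0314, 0.0393, 0.0081, 0, 0, -8.3, 0, 0.0289, 0.0413, 0.0082, 0, 0, -8.3, 0, 0.0265, 0.043, 0.0081, 0, 0, -8.3, 0, 0.0239, 0.0447, 0.0082, 0, 0, -8.3, 0, 0.0212, 0.0462, 0.0081, 0, 0, -8.3 ]
[0.5371043  0.27961982 0.16004337] 187.0467331369672
```

Emit:
{"api": "move_arm", "payload": {"deltas": [-1,0.0484,-0.0005,0.0008,0,0,-8.3,-1,0.0484,0.0024,0,0,0,-8.3,-1,0.0483,0.0054,0,0,0,-8.3,-1,0.0481,0.0084,0,0,0,-8.3,-1,0.0476,0.0112,0,0,0,-8.2,-1,0.0469,0.0141,0,0,0,-8.3,-1,0.0461,0.017,0,0,0,-8.3,-1,0.0451,0.0198,0,0,0,-8.3,-1,0.044,0.0226,0,0,0,-8.3,-1,0.0426,0.0252,0,0,0,-8.3]}}

```text
clock: 2.85
tcp_pos: [0.5533, -0.2066, 0.2414]
orientation: [0.0, 0.613, 0.79, -0.0]
wrist_force: [0.6, -0.1, 0.9]
finger_gap: 0.0857
```

Emit:
{"api": "move_arm", "payload": {"deltas": [0,0.0411,0.0279,0.0082,0,0,-8.3,0,0.0395,0.0303,0.0081,0,0,-8.3,0,0.0376,0.0329,0.0082,0,0,-8.2,0,0.0357,0.035,0.0081,0,0,-8.3,0,0.0336,0.0373,0.0082,0,0,-8.3,0,0.0314,0.0393,0.0081,0,0,-8.3,0,0.0289,0.0413,0.0082,0,0,-8.3,0,0.0265,0.043,0.0081,0,0,-8.3,0,0.0239,0.0447,0.0082,0,0,-8.3,0,0.0212,0.0462,0.0081,0,0,-8.3]}}

```text
clock: 4.1
tcp_pos: [0.5367, 0.2812, 0.1596]
orientation: [0.0, -0.064, 0.998, -0.0]
wrist_force: [-0.2, 1.3, 0.1]
finger_gap: 0.0426
```

Emit:
{"api": "move_arm", "payload": {"deltas": [0,0,0,0,0,0,0,0,0,0,0,0,0,0]}}

```text
clock: 4.35
tcp_pos: [0.5372, 0.2796, 0.16]
orientation: [0.0, -0.061, 0.998, -0.0]
wrist_force: [0.4, 0.3, 1.4]
finger_gap: 0.0428
```

```bash
python3 - <<'E'
from plan import *
print(cur()[:2],env.get_state()['finger_gap'],env.get_state()['clock'])
P=Plan()
P.line([.537,.2797,.020],187,7,0);P.show()
s=cam('side');save(s,'s1.png')
E
```

```text
(array([0.53722187, 0.27960738, 0.16002325]), np.float64(-172.96731959053525)) 0.04278824665411103 4.35Traceback (most recent call last):
  File "<stdin>", line 4, in <module>
  File "plan.py", line 19, in line
    for k in range(1,n+1): s.row(p0+(np.asarray(p)-p0)*k/n,y0+(y-y0)*k/n,jaw)
                           ~~~~~^^^^^^^^^^^^^^^^^^^^^^^^^^^^^^^^^^^^^^^^^^^^^
  File "plan.py", line 14, in row
    assert abs(t).max()<=.0625 and abs(a)<=10.7,(t,a)
           ^^^^^^^^^^^^^^^^^^^^^^^^^^^^^^^^^^^^
AssertionError: (array([0.  , 0.  , 0.02]), np.float64(-51.4))
```

```bash
sed -i "s/yaw=np.degrees(np.arctan2(Rm\[1,0\],Rm\[0,0\]))/yaw=np.degrees(np.arctan2(Rm[1,0],Rm[0,0]))%360/" plan.py; python3 - <<'E'
from plan import *
s=cam('side');save(s,'s1.png',(180,220,420,400),3)
E
```

```text
(no output)
```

View pics/s1.png

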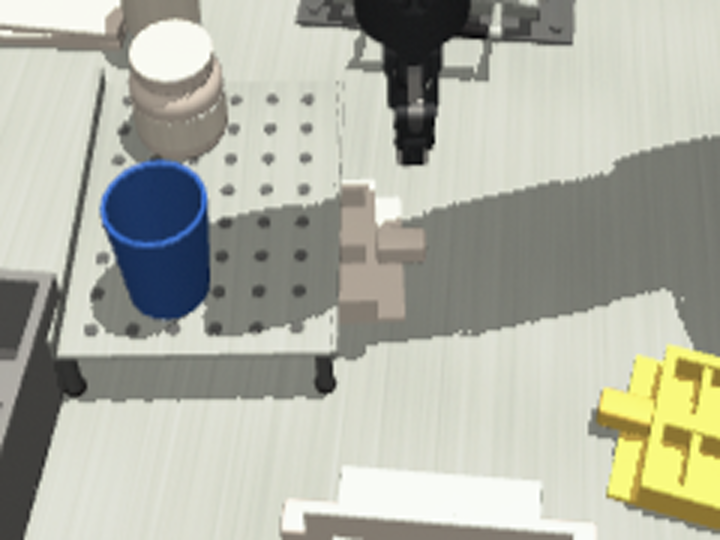

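The gripper hangs above the ear (side crop, ear at about (400,240)) with the jaws across it. I'll go down and grip.

Emit:
{"api": "move_arm", "payload": {"deltas": [0,0,0,0.025,0,0,0,0,0,0,0.03,0,0,0,0,0,0,0.03,0,0,0,0,0,0,0.025,0,0,0,0,0,0,0.02,0,0,0,0,0,0,0.01,0,0,0,0,0,0,0,0,0,0], "squeeze": 40}}

```text
clock: 5.28
tcp_pos: [0.5373, 0.2786, 0.0196]
orientation: [-0.0, -0.061, 0.998, -0.0]
wrist_force: [1.3, -0.7, 0.7]
finger_gap: 0.0424
```

Emit:
{"api": "move_arm", "payload": {"deltas": [1,0,0,0,0,0,0,1,0,0,0,0,0,0,1,0,0,0,0,0,0,1,0,0,0,0,0,0], "squeeze": 40}}

```text
clock: 5.78
tcp_pos: [0.5381, 0.2799, 0.0212]
orientation: [0.001, -0.061, 0.998, 0.0]
wrist_force: [-0.3, 0.4, 6.0]
finger_gap: 0.0196
```

Emit:
{"api": "move_arm", "payload": {"deltas": [1,0.008,0,0,0,0,0,1,0.016,0,0,0,0,0,1,0.02,0,0,0,0,0,1,0.022,0,0,0,0,0,1,0.022,0,0,0,0,0,1,0.022,0,0,0,0,0,1,0.022,0,0,0,0,0,1,0.018,0,0,0,0,0,1,0.012,0,0,0,0,0,1,0.005,0,0,0,0,0]}}

```text
clock: 7.02
tcp_pos: [0.3728, 0.2598, 0.0212]
orientation: [0.002, -0.062, 0.998, 0.001]
wrist_force: [6.3, 0.7, 5.1]
finger_gap: 0.019
```

Emit:
{"api": "move_arm", "payload": {"deltas": [1,0,0,0,0,0,0,0,0,0,0,0,0,0,0,0,0,0,0,0,0,0,0,0,0,0,0,0,0,0,0,-0.02,0,0,0,0,0,0,-0.04,0,0,0,0,0,0,-0.05,0,0,0,0,0,0,-0.03,0,0,0,0,0,0,0,0,0,0]}}

```text
clock: 8.15
tcp_pos: [0.3728, 0.2598, 0.1621]
orientation: [0.002, -0.061, 0.998, 0.001]
wrist_force: [-0.1, -0.1, -0.3]
finger_gap: 0.0426
```

```bash
python3 - <<'E'
from plan import *
print(cur()[:2],env.get_state()['clock'])
s=cam('side');t=cam('top');save(s,'s2.png');save(t,'t2.png',(120,100,440,340),2.5)
np.save('s2.npy',s,allow_pickle=True);np.save('t2.npy',t,allow_pickle=True)
E
```

```text
(array([0.37280062, 0.2597971 , 0.162064  ]), np.float64(187.04587638567318)) 8.15
```

View pics/s2.png

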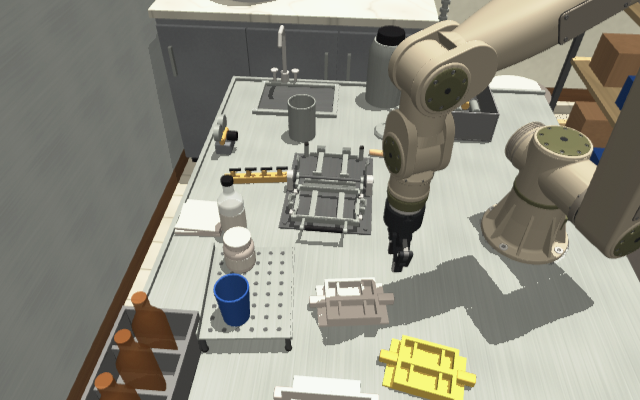

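View pics/t2.png

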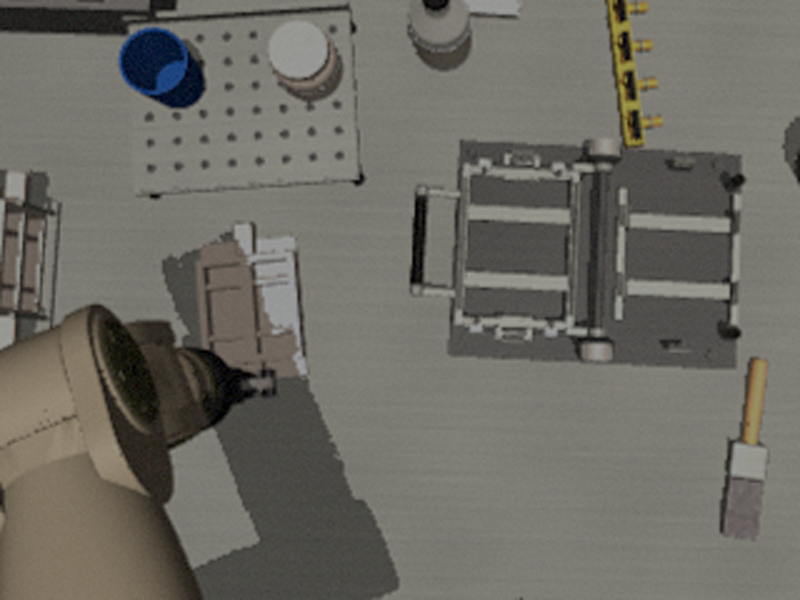

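The plate lies clear of the shelf, with its far ear tip at about (218,190) and the shelf edge near row 176. Next I fit its pose.

```bash
cat > pfit.py <<'E'
from h import *
from scipy.optimize import minimize
def pfit(p,c0,a0,ztop=.030,rng=(.012,6),hide=None,flip=False):
    W=world(p);x,y,z=[W[...,k] for k in range(3)]
    near=np.hypot(x-c0[0],y-c0[1])<.125
    near&=(z<ztop+.008)
    m=near&(abs(z-ztop)<.0045);m2=near&(z<ztop-.015)
    P=W[m][:,:2];N=W[m2][:,:2]
    def ins(Q,c,a):
        d=Q-c;X=abs(d@[np.cos(a),np.sin(a)]);Y=abs(d@[-np.sin(a),np.cos(a)])
        return ((X>.06)&(X<.098)&(Y<.010))|((X<.06)&(X>.052)&(Y<.055))|((X<.06)&(Y<.055)&(Y>.047))|((X<.06)&(Y<.006))
    best=[]
    for st,rn,ra in((.002,rng[0],rng[1]),(.0005,.003,1.0)):
        if best: best.sort(reverse=True);_,a0,cx,cy=best[0];c0=(cx,cy);best=[]
        for a in np.arange(a0-ra,a0+ra+.01,1 if st>.001 else .25):
            for cx in np.arange(c0[0]-rn,c0[0]+rn+1e-6,st):
                for cy in np.arange(c0[1]-rn,c0[1]+rn+1e-6,st):
                    c=np.array([cx,cy]);A=np.radians(a)
                    best.append((ins(P,c,A).sum()-ins(N,c,A).sum(),a,cx,cy))
    best.sort(reverse=True);b=np.array(best[:30]);return len(P),best[0][0],b.mean(0).round(4)
E
python3 - <<'E'
from pfit import *
for n in 'st':
    p=np.load(n+'2.npy',allow_pickle=True).item();print(n,pfit(p,(.457,.269),7))
E
```

```text
s (1219, np.int64(736), array([7.228333e+02, 7.441700e+00, 4.559000e-01, 2.679000e-01]))
t (757, np.int64(568), array([5.600333e+02, 7.616700e+00, 4.557000e-01, 2.717000e-01]))
```

Emit:
{"api": "move_arm", "payload": {"deltas": [0,-0.028,0,0,0,0,-0.5,0,-0.028,0,0,0,0,0,0,-0.028,0,0.01,0,0,0,0,0,0,0.03,0,0,0,0,0,0,0.035,0,0,0,0,0,0,0.03,0,0,0,0,0,0,0.02,0,0,0,0,0,0,0.013,0,0,0,0,0,0,0,0,0,0], "squeeze": 60}}

```text
clock: 9.38
tcp_pos: [0.4532, 0.2693, 0.0202]
orientation: [-0.002, -0.066, 0.998, -0.001]
wrist_force: [-0.2, -0.3, 0.3]
finger_gap: 0.0425
```

Emit:
{"api": "move_arm", "payload": {"deltas": [1,0,0,0,0,0,0,1,0,0,0,0,0,0,1,0,0,0,0,0,0,1,0,0,0,0,0,0,1,0,0,0,0,0,0], "squeeze": 60}}

```text
clock: 10.0
tcp_pos: [0.4554, 0.2703, 0.023]
orientation: [0.001, -0.066, 0.998, 0.0]
wrist_force: [-0.4, 0.6, 6.1]
finger_gap: 0.0104
```

```bash
python3 - <<'E'
from plan import *
s=env.get_state();print(cur()[:2],s['wrist_force'],s['finger_gap'])
P=Plan();y=s and cur()[1]
P.line([P.p[0],P.p[1],.09],P.y,5,1);P.show()
E
```

```text
(array([0.45539999, 0.27026435, 0.02297334]), np.float64(187.5509980234223)) [-0.35821936  0.62749658  6.07247467] 0.010399311103356072
[ 1, 0, 0, -0.0134, 0, 0, 0, 1, 0, 0, -0.0134, 0, 0, 0, 1, 0, 0, -0.0134, 0, 0, 0, 1, 0, 0, -0.0134, 0, 0, 0, 1, 0, 0, -0.0134, 0, 0, 0 ]
```

```bash
python3 - <<'E'
from plan import *
P=Plan()
P.line([P.p[0],P.p[1],.06],P.y,3,1);P.line([P.p[0],P.p[1],.14],P.y,4,1)
q=P.p.copy();
P.line([.532,-.029,.14],178.7,13,1);P.show();print(P.p,P.y)
E
```

```text
[ 1, 0, 0, -0.0123, 0, 0, 0, 1, 0, 0, -0.0124, 0, 0, 0, 1, 0, 0, -0.0123, 0, 0, 0, 1, 0, 0, -0.02, 0, 0, 0, 1, 0, 0, -0.02, 0, 0, 0, 1, 0, 0, -0.02, 0, 0, 0, 1, 0, 0, -0.02, 0, 0, 0, 1, -0.0028, -0.0236, 0, 0, 0, 0.7, 1, -0.0031, -0.0236, 0, 0, 0, 0.7, 1, -0.0034, -0.0235, 0, 0, 0, 0.6 ]
[ 1, -0.0036, -0.0235, 0, 0, 0, 0.7, 1, -0.004, -0.0234, 0, 0, 0, 0.7, 1, -0.0042, -0.0234, 0, 0, 0, 0.7, 1, -0.0045, -0.0233, 0, 0, 0, 0.7, 1, -0.0048, -0.0233, 0, 0, 0, 0.6, 1, -0.005, -0.0232, 0, 0, 0, 0.7, 1, -0.0053, -0.0232, 0, 0, 0, 0.7, 1, -0.0056, -0.0231, 0, 0, 0, 0.7, 1, -0.0059, -0.023, 0, 0, 0, 0.7, 1, -0.0061, -0.0229, 0, 0, 0, 0.7 ]
[ 0.53199517 -0.0289502   0.13997334] 178.65099802342243
```

Emit:
{"api": "move_arm", "payload": {"deltas": [1,0,0,-0.0123,0,0,0,1,0,0,-0.0124,0,0,0,1,0,0,-0.0123,0,0,0,1,0,0,-0.02,0,0,0,1,0,0,-0.02,0,0,0,1,0,0,-0.02,0,0,0,1,0,0,-0.02,0,0,0,1,-0.0028,-0.0236,0,0,0,0.7,1,-0.0031,-0.0236,0,0,0,0.7,1,-0.0034,-0.0235,0,0,0,0.6]}}

```text
clock: 11.25
tcp_pos: [0.4724, 0.2002, 0.1396]
orientation: [0.0, -0.048, 0.999, -0.0]
wrist_force: [-0.4, -0.2, -2.9]
finger_gap: 0.0105
```

Emit:
{"api": "move_arm", "payload": {"deltas": [1,-0.0036,-0.0235,0,0,0,0.7,1,-0.004,-0.0234,0,0,0,0.7,1,-0.0042,-0.0234,0,0,0,0.7,1,-0.0045,-0.0233,0,0,0,0.7,1,-0.0048,-0.0233,0,0,0,0.6,1,-0.005,-0.0232,0,0,0,0.7,1,-0.0053,-0.0232,0,0,0,0.7,1,-0.0056,-0.0231,0,0,0,0.7,1,-0.0059,-0.023,0,0,0,0.7,1,-0.0061,-0.0229,0,0,0,0.7]}}

```text
clock: 12.5
tcp_pos: [0.5313, -0.0301, 0.1396]
orientation: [0.0, 0.012, 1.0, -0.0]
wrist_force: [0.7, 0.3, -3.1]
finger_gap: 0.0103
```

Emit:
{"api": "move_arm", "payload": {"deltas": [1,0,0,0,0,0,0,1,0,0,0,0,0,0]}}

```text
clock: 12.75
tcp_pos: [0.5309, -0.0291, 0.1392]
orientation: [-0.0, 0.012, 1.0, 0.0]
wrist_force: [0.0, 0.3, -3.7]
finger_gap: 0.011
```

```bash
python3 - <<'E'
from plan import *
from pfit import pfit
s0=env.get_state();p,y,Rm=cur();print(p,y,s0['wrist_force'],s0['finger_gap'],s0['clock'],Rm.round(4)[:,2])
s=cam('side');t=cam('top');save(s,'s3.png',(240,100,400,260),4);save(t,'t3.png',(260,120,460,260),4)
np.save('s3.npy',s,allow_pickle=True);np.save('t3.npy',t,allow_pickle=True)
for n,q in(('s',s),('t',t)):
  for zt in(.144,.147,.150): print(n,zt,pfit(q,(.532,-.029),-1.3,ztop=zt,rng=(.008,3)))
E
```

```text
[ 0.53089177 -0.02905293  0.13920663] 178.641690557515 [ 0.03357162  0.26797408 -3.66290611] 0.011002639054784904 12.75 [-4.e-04  3.e-04 -1.e+00]
s 0.144 (842, np.int64(-78), array([-9.11667e+01, -8.16700e-01,  5.31100e-01, -3.24000e-02]))
s 0.147 (730, np.int64(-84), array([-9.27333e+01, -1.25000e+00,  5.31200e-01, -3.31000e-02]))
s 0.15 (425, np.int64(-228), array([-2.4240e+02, -1.9417e+00,  5.3110e-01, -3.4400e-02]))
t 0.144 (0, np.int64(0), array([ 0.    ,  2.7   ,  0.5426, -0.0207]))
t 0.147 (0, np.int64(0), array([ 0.    ,  2.7   ,  0.5426, -0.0207]))
t 0.15 (0, np.int64(0), array([ 0.    ,  2.7   ,  0.5426, -0.0207]))
```

View pics/s3.png

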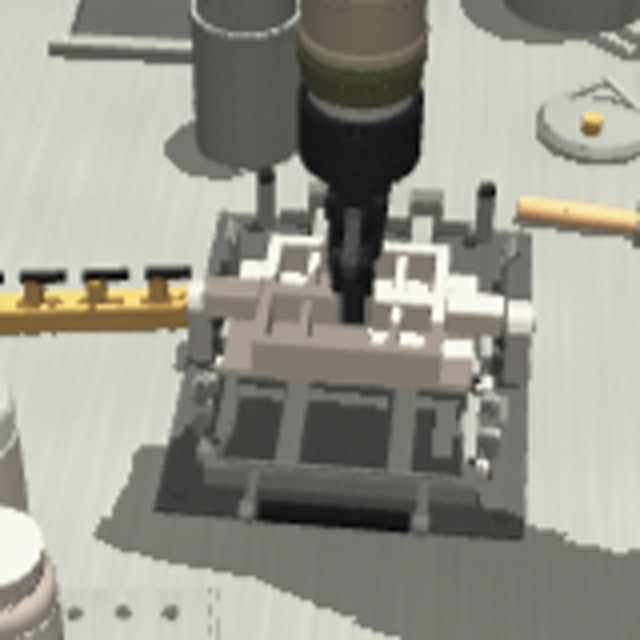

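View pics/t3.png

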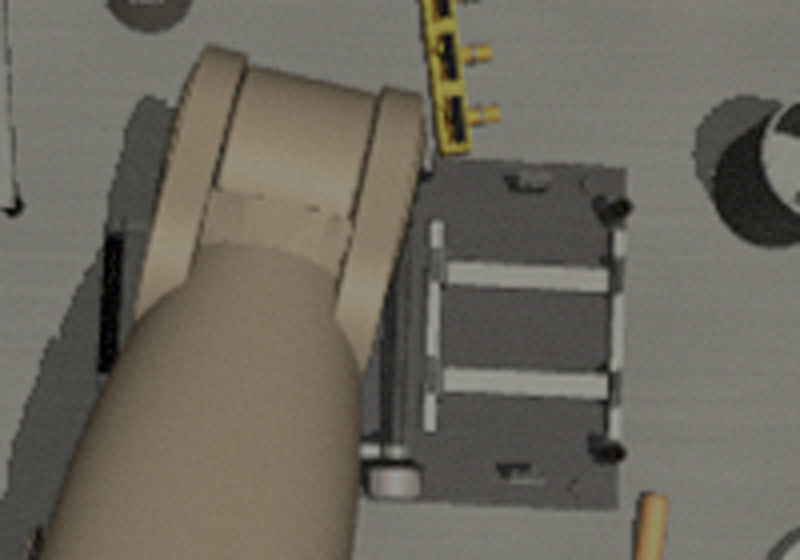

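```bash
python3 - <<'E'
from h import *
np.set_printoptions(linewidth=200)
H=np.array([.530,-.1215]);a=np.radians(-1.3);u=np.array([np.cos(a),np.sin(a)]);v=np.array([-u[1],u[0]])
for n in 'st':
    p=np.load(n+'0.npy',allow_pickle=True).item();W=world(p)
    X=(W[...,:2]-H)@u;Y=(W[...,:2]-H)@v;z=W[...,2]
    print(n)
    # bars in tray: z .026-.034, Y .05-.13
    m=(z>.022)&(z<.036)&(Y>.045)&(Y<.135)
    for lo,hi in((-.06,0),(0,.06)):
        q=X[m&(X>lo)&(X<hi)];print(' bar',len(q),q.min().round(4),q.max().round(4),np.median(q).round(4),q.mean().round(4))
    m=(z>.018)&(z<.032)&(Y<-.05)&(Y>-.135)
    for lo,hi in((-.06,0),(0,.06)):
        q=X[m&(X>lo)&(X<hi)];print(' nestbar',len(q),q.min().round(4),q.max().round(4),q.mean().round(4))
    for nm,yl,yh in(('out',.14,.17),('in',.01,.045)):
        q=(z>.044)&(z<.056)&(Y>yl)&(Y<yh)&(abs(X)<.05);print(' wall',nm,q.sum(),Y[q].mean().round(4),Y[q].min().round(4),Y[q].max().round(4))
    q=(z>.044)&(z<.066)&(Y>.19)&(Y<.215)&(abs(X)<.04);print(' sleeve',q.sum(),Y[q].mean().round(4),z[q].mean().round(4),Y[q].min().round(4),Y[q].max().round(4))
    q=(z>.05)&(Y>.17)&(Y<.22);print(' sleeve x',np.nanpercentile(X[q],[1,99]).round(4))
    for nm,s in(('+',1),('-',-1)):
        q=(z>.045)&(z<.085)&(abs(Y)<.02)&(X*s>.08)&(X*s<.14);print(' knob',nm,q.sum(),np.nanpercentile(X[q],[2,98]).round(4),Y[q].mean().round(4))
    for s in(1,-1):
        r=X*s
        h=[]
        for k in np.arange(.07,.125,.003):
            q=z[(r>=k)&(r<k+.003)&(Y>.086)&(Y<.098)]
            h.append((int(k*1000),int(1000*np.nanmedian(q)) if len(q) else -1))
        print(s,h)
E
```

```text
s
 bar 128 -0.0458 -0.0296 -0.0378 -0.0378
 bar 132 0.03 0.0461 0.0377 0.0378
 nestbar 86 -0.046 -0.0303 -0.0382
 nestbar 89 0.0298 0.0461 0.0377
 wall out 68 0.1572 0.1511 0.1615
 wall in 88 0.0294 0.0212 0.037
 sleeve 170 0.205 0.0539 0.194 0.2116
 sleeve x [-0.5619  0.8556]
 knob + 141 [0.082  0.1217] 0.0072
 knob - 141 [-0.123  -0.0822] 0.0084
1 [(70, 5), (73, 5), (76, 6), (79, 5), (82, 27), (85, 29), (88, 33), (91, 35), (94, -1), (97, 34), (100, 46), (103, 51), (106, 28), (109, 5), (112, 7), (115, 4), (118, 5), (121, 5), (124, 0)]
-1 [(70, 6), (73, 3), (76, 9), (79, 27), (82, 34), (85, 30), (88, 29), (91, 36), (94, 35), (97, 25), (100, 47), (103, 52), (106, 6), (109, 7), (112, 6), (115, 6), (118, 6), (121, 7), (124, 4)]
t
 bar 177 -0.046 -0.0299 -0.0382 -0.038
 bar 180 0.0298 0.0464 0.0378 0.0377
 nestbar 168 -0.0461 -0.0301 -0.0384
 nestbar 175 0.0298 0.0464 0.0378
 wall out 79 0.1555 0.1503 0.1588
 wall in 79 0.0288 0.0256 0.0343
 sleeve 143 0.2017 0.0557 0.1951 0.2087
 sleeve x [-0.4637  0.2509]
 knob + 163 [0.0835 0.1219] 0.0018
 knob - 164 [-0.1227 -0.0823] 0.0019
1 [(70, 8), (73, 7), (76, 4), (79, 23), (82, 29), (85, 29), (88, 32), (91, 38), (94, -1), (97, 30), (100, 45), (103, 52), (106, -1), (109, -1), (112, -1), (115, 4), (118, 7), (121, 4), (124, 2)]
-1 [(70, 6), (73, 5), (76, -1), (79, 31), (82, 29), (85, 32), (88, 33), (91, 39), (94, 29), (97, 29), (100, 48), (103, 51), (106, 6), (109, 7), (112, 6), (115, 7), (118, 6), (121, 5), (124, 2)]
```

Emit:
{"api": "move_arm", "payload": {"deltas": [1,-0.0009,-0.0011,0.02,0,0,0,1,0,0,0.02,0,0,0,1,0,0,0.015,0,0,0,1,0,0,0.005,0,0,0,1,0,0,0,0,0,0]}}

```text
clock: 13.48
tcp_pos: [0.532, -0.0303, 0.0789]
orientation: [-0.0, 0.012, 1.0, -0.0]
wrist_force: [-0.3, -0.5, -3.9]
finger_gap: 0.0105
```

```bash
python3 - <<'E'
from plan import *
s0=env.get_state();p,y,Rm=cur();print(p,y,s0['wrist_force'])
s=cam('side');save(s,'s4.png',(255,140,395,260),5)
E
```

```text
[ 0.53202403 -0.03026171  0.07891916] 178.6618718781398 [-0.26970896 -0.46216578 -3.91854731]
```

View pics/s4.png

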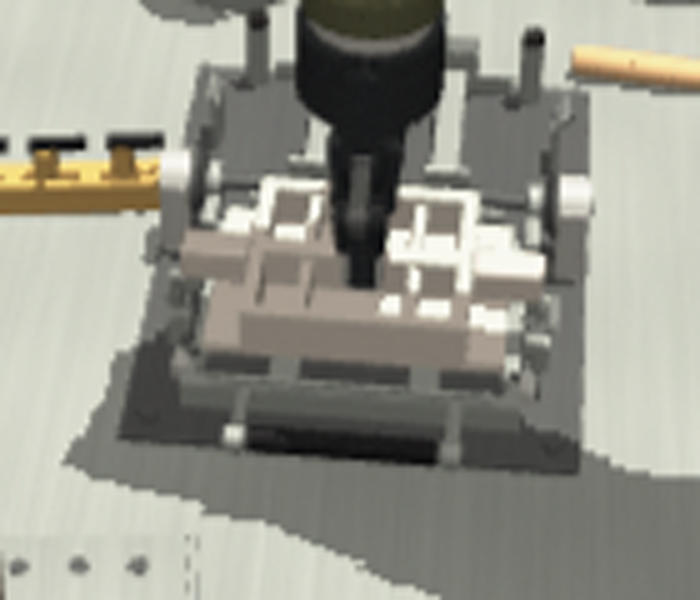

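The plate is held level just above the tray and lines up with both its ends. I'll lower it in small steps and watch the force.

Emit:
{"api": "move_arm", "payload": {"deltas": [1,0,0,0.006,0,0,0,1,0,0,0.006,0,0,0,1,0,0,0.003,0,0,0,1,0,0,0,0,0,0]}}

```text
clock: 14.02
tcp_pos: [0.5318, -0.0304, 0.0636]
orientation: [-0.0, 0.012, 1.0, 0.0]
wrist_force: [-0.0, -0.0, -2.9]
finger_gap: 0.0105
```

Emit:
{"api": "move_arm", "payload": {"deltas": [1,0,0,0.004,0,0,0,1,0,0,0.003,0,0,0,1,0,0,0,0,0,0]}}

```text
clock: 14.4
tcp_pos: [0.5319, -0.0304, 0.0566]
orientation: [-0.0, 0.012, 1.0, 0.0]
wrist_force: [1.5, 0.5, -2.6]
finger_gap: 0.0103
```

Emit:
{"api": "move_arm", "payload": {"deltas": [1,0,0,0.002,0,0,0,1,0,0,0.001,0,0,0,1,0,0,0.001,0,0,0,1,0,0,0,0,0,0]}}

```text
clock: 14.9
tcp_pos: [0.5322, -0.0305, 0.053]
orientation: [0.0, 0.012, 1.0, -0.0]
wrist_force: [-1.4, 0.1, -2.6]
finger_gap: 0.0102
```

Emit:
{"api": "move_arm", "payload": {"deltas": [1,0,0,0.001,0,0,0,1,0,0,0.001,0,0,0,1,0,0,0,0,0,0]}}

```text
clock: 15.28
tcp_pos: [0.5322, -0.0305, 0.053]
orientation: [0.001, 0.012, 1.0, -0.0]
wrist_force: [-5.6, 0.7, 13.0]
finger_gap: 0.0106
```

Emit:
{"api": "move_arm", "payload": {"deltas": [0.2,0,0,-0.001,0,0,0,0.2,0,0,0,0,0,0,0.2,0,0,0,0,0,0,0.2,0,0,-0.01,0,0,0,0.2,0,0,-0.02,0,0,0,0.2,0,0,-0.04,0,0,0,0.2,0,0,-0.02,0,0,0,0.2,0,0,0,0,0,0]}}

```text
clock: 16.27
tcp_pos: [0.5337, -0.0308, 0.1442]
orientation: [0.002, 0.012, 1.0, -0.0]
wrist_force: [0.5, 0.1, -0.4]
finger_gap: 0.0343
```

```bash
python3 - <<'E'
from plan import *
from pfit import pfit
s0=env.get_state();p,y,Rm=cur();print(p,y,s0['wrist_force'],s0['finger_gap'])
s=cam('side');save(s,'s5.png',(255,140,395,260),5)
print(pfit(s,(.532,-.03),-1.3,ztop=.06,rng=(.008,3)))
W=world(s);a=np.radians(-1.3);u=np.array([np.cos(a),np.sin(a)]);v=np.array([-u[1],u[0]])
d=W[...,:2]-[.5321,-.0325];X=d@u;Y=d@v;z=W[...,2]
for nm,m in(('ear+',(X>.062)&(X<.092)&(abs(Y)<.009)),('ear-',(X<-.062)&(X>-.092)&(abs(Y)<.009)),('rimy+',(abs(X)<.055)&(abs(Y-.051)<.003)),('rimy-',(abs(X)<.055)&(abs(Y+.051)<.003))):
    q=z[m];print(nm,m.sum(),np.nanmedian(q).round(4),np.nanpercentile(q,[20,80]).round(4))
E
```

```text
[ 0.53367718 -0.0307749   0.14417858] 178.64503654498887 [ 0.51589889  0.14027357 -0.42782921] 0.03425773167010464
(893, np.int64(354), array([ 3.472333e+02, -1.308300e+00,  5.324000e-01, -3.480000e-02]))
ear+ 61 0.059 [0.0461 0.061 ]
ear- 61 0.0592 [0.035  0.0601]
rimy+ 1090 0.5551 [0.4338 0.5893]
rimy- 74 0.0582 [0.0437 0.0604]
```

View pics/s5.png

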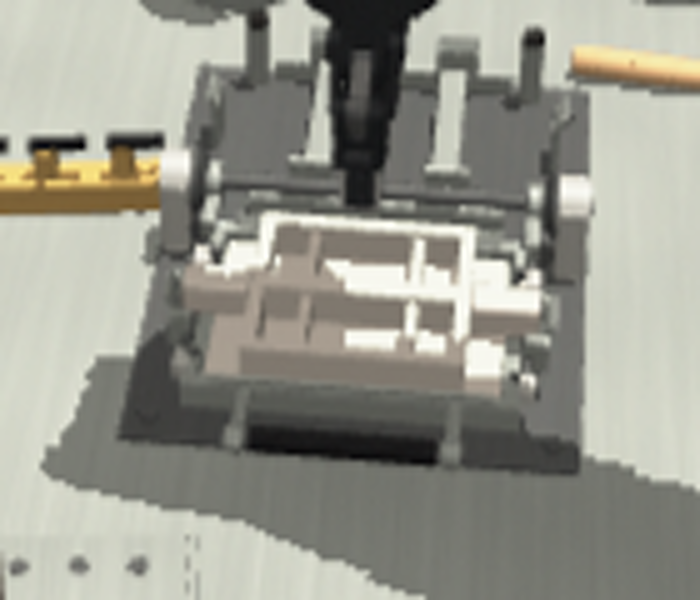

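Emit:
{"api": "move_arm", "payload": {"deltas": [0.2,0.0005,0.03,0,0,0,0,0.2,0.0006,0.04,0,0,0,0,0.2,0.0006,0.04,0,0,0,0,0.2,0,0,0.03,0,0,0,0.2,0,0,0.02,0,0,0,0.2,0,0,0,0,0,0]}}

```text
clock: 17.08
tcp_pos: [0.5305, 0.0797, 0.0891]
orientation: [-0.003, 0.012, 1.0, -0.0]
wrist_force: [-0.0, 0.5, 0.0]
finger_gap: 0.0341
```

```bash
python3 - <<'E'
from plan import *
s0=env.get_state();p,y,Rm=cur();print(p,y,s0['wrist_force'],s0['finger_gap'])
s=cam('side');save(s,'s6.png',(255,140,395,260),5)
t=cam('top');save(t,'t6.png',(260,120,460,260),4)
E
```

```text
[0.5304578  0.07973976 0.08914173] 178.6675964878754 [-0.04520514  0.54673316  0.03013104] 0.03410118804219422
```

View pics/s6.png

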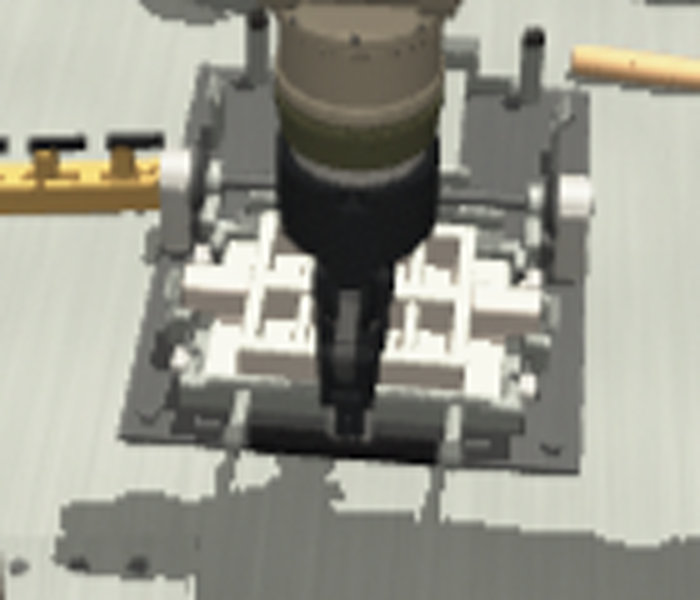

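View pics/t6.png

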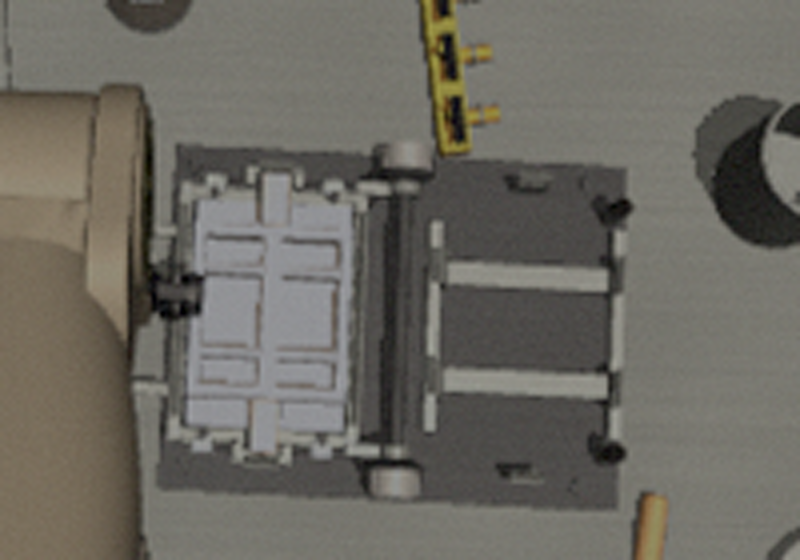

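The plate sits centred in the tray with its ears in the saddles. The fingers are above the sleeve, so I'll go down and grip it.

Emit:
{"api": "move_arm", "payload": {"deltas": [0.2,-0.004,0,0.015,0,0,0,0.2,0,0,0.015,0,0,0,0.2,0,0,0.01,0,0,0,0.2,0,0,0.005,0,0,0,0.2,0,0,0,0,0,0], "squeeze": 45}}

```text
clock: 17.8
tcp_pos: [0.5367, 0.0794, 0.0465]
orientation: [-0.0, 0.012, 1.0, -0.0]
wrist_force: [-0.1, 0.1, -0.8]
finger_gap: 0.0344
```

Emit:
{"api": "move_arm", "payload": {"deltas": [1,0,0,0,0,0,0,1,0,0,0,0,0,0,1,0,0,0,0,0,0,1,0,0,0,0,0,0]}}

```text
clock: 18.3
tcp_pos: [0.5374, 0.0802, 0.0475]
orientation: [0.001, 0.012, 1.0, 0.001]
wrist_force: [0.2, 4.8, 3.0]
finger_gap: 0.012
```

```bash
python3 - <<'E'
from plan import *
s0=env.get_state();p,y,Rm=cur();print(p,y,s0['wrist_force'],s0['ft_torque'],s0['finger_gap'],Rm[:,2].round(4))
E
```

```text
[0.53739171 0.08024535 0.04749223] 178.6799843711529 [0.20279636 4.75356452 3.04766967] [ 1.07218775  0.0239559  -0.01099409] 0.012000200124870563 [ 0.0011  0.0014 -1.    ]
```

```bash
cat > swing.py <<'E'
import numpy as np
def rows(t0,t1,n,r=.202,jaw=1):
    s=np.linspace(0,1,n+1);f=10*s**3-15*s**4+6*s**5
    # blend with linear to avoid too tiny ends
    f=.8*f+.2*(s*s*(3-2*s))
    th=t0+(t1-t0)*f
    y=r*np.cos(th);z=r*np.sin(th)
    Y=np.round(np.diff(y)+np.diff(y)*0,4);Z=np.round(-np.diff(z),4)
    # error-feedback rounding
    cy=cz=0;out=[]
    for a,b in zip(np.diff(y),-np.diff(z)):
        ry=round(a+cy,4);rz=round(b+cz,4);cy+=a-ry;cz+=b-rz;out.append([jaw,0,ry,rz,0,0,0])
    return out,th
def show(o):
    for k in range(0,len(o),10): print('[',', '.join(', '.join('%g'%(v+0) for v in r) for r in o[k:k+10]),']')
if __name__=='__main__':
    o,th=rows(0,np.pi,40);show(o);print(th[[10,20,30]])
E
python3 swing.py
```

```text
[ 1, 0, 0, -0.0003, 0, 0, 0, 1, 0, 0, -0.0012, 0, 0, 0, 1, 0, 0, -0.0024, 0, 0, 0, 1, 0, -0.0002, -0.004, 0, 0, 0, 1, 0, -0.0003, -0.0057, 0, 0, 0, 1, 0, -0.0006, -0.0076, 0, 0, 0, 1, 0, -0.0013, -0.0095, 0, 0, 0, 1, 0, -0.0021, -0.0116, 0, 0, 0, 1, 0, -0.0033, -0.0134, 0, 0, 0, 1, 0, -0.005, -0.0151, 0, 0, 0 ]
[ 1, 0, -0.0071, -0.0166, 0, 0, 0, 1, 0, -0.0094, -0.0174, 0, 0, 0, 1, 0, -0.0122, -0.0179, 0, 0, 0, 1, 0, -0.0152, -0.0176, 0, 0, 0, 1, 0, -0.0182, -0.0167, 0, 0, 0, 1, 0, -0.0212, -0.015, 0, 0, 0, 1, 0, -0.0238, -0.0126, 0, 0, 0, 1, 0, -0.0261, -0.0095, 0, 0, 0, 1, 0, -0.0276, -0.0059, 0, 0, 0, 1, 0, -0.0284, -0.002, 0, 0, 0 ]
[ 1, 0, -0.0284, 0.002, 0, 0, 0, 1, 0, -0.0276, 0.0059, 0, 0, 0, 1, 0, -0.0261, 0.0095, 0, 0, 0, 1, 0, -0.0238, 0.0126, 0, 0, 0, 1, 0, -0.0212, 0.015, 0, 0, 0, 1, 0, -0.0182, 0.0167, 0, 0, 0, 1, 0, -0.0152, 0.0176, 0, 0, 0, 1, 0, -0.0122, 0.0179, 0, 0, 0, 1, 0, -0.0094, 0.0174, 0, 0, 0, 1, 0, -0.0071, 0.0166, 0, 0, 0 ]
[ 1, 0, -0.005, 0.0151, 0, 0, 0, 1, 0, -0.0033, 0.0134, 0, 0, 0, 1, 0, -0.0021, 0.0116, 0, 0, 0, 1, 0, -0.0013, 0.0095, 0, 0, 0, 1, 0, -0.0006, 0.0076, 0, 0, 0, 1, 0, -0.0003, 0.0057, 0, 0, 0, 1, 0, -0.0002, 0.004, 0, 0, 0, 1, 0, 0, 0.0024, 0, 0, 0, 1, 0, 0, 0.0012, 0, 0, 0, 1, 0, 0, 0.0003, 0, 0, 0 ]
[0.35833791 1.57079633 2.78325474]
```

Emit:
{"api": "move_arm", "payload": {"deltas": [1,0,0,-0.0003,0,0,0,1,0,0,-0.0012,0,0,0,1,0,0,-0.0024,0,0,0,1,0,-0.0002,-0.004,0,0,0,1,0,-0.0003,-0.0057,0,0,0,1,0,-0.0006,-0.0076,0,0,0,1,0,-0.0013,-0.0095,0,0,0,1,0,-0.0021,-0.0116,0,0,0,1,0,-0.0033,-0.0134,0,0,0,1,0,-0.005,-0.0151,0,0,0]}}

```text
clock: 19.55
tcp_pos: [0.537, 0.0677, 0.1177]
orientation: [0.0, 0.011, 1.0, 0.001]
wrist_force: [2.6, 6.0, -4.2]
finger_gap: 0.0122
```

Emit:
{"api": "move_arm", "payload": {"deltas": [1,0,-0.0071,-0.0166,0,0,0,1,0,-0.0094,-0.0174,0,0,0,1,0,-0.0122,-0.0179,0,0,0,1,0,-0.0152,-0.0176,0,0,0,1,0,-0.0182,-0.0167,0,0,0,1,0,-0.0212,-0.015,0,0,0,1,0,-0.0238,-0.0126,0,0,0,1,0,-0.0261,-0.0095,0,0,0,1,0,-0.0276,-0.0059,0,0,0,1,0,-0.0284,-0.002,0,0,0]}}

```text
clock: 20.8
tcp_pos: [0.5326, -0.1234, 0.2496]
orientation: [0.001, 0.012, 1.0, -0.0]
wrist_force: [4.9, 1.1, -7.7]
finger_gap: 0.012
```

```bash
python3 - <<'E'
from plan import *
s=cam('side');save(s,'s7.png',(200,60,440,260),3)
s0=env.get_state();print(cur()[:2],s0['wrist_force'],s0['ft_torque'])
E
```

```text
(array([ 0.53264527, -0.12693716,  0.24941704]), np.float64(178.5075053569579)) [-0.29505913 -3.52156369  4.43492405] [-0.2564969  -0.01533786  0.08922274]
```

View pics/s7.png

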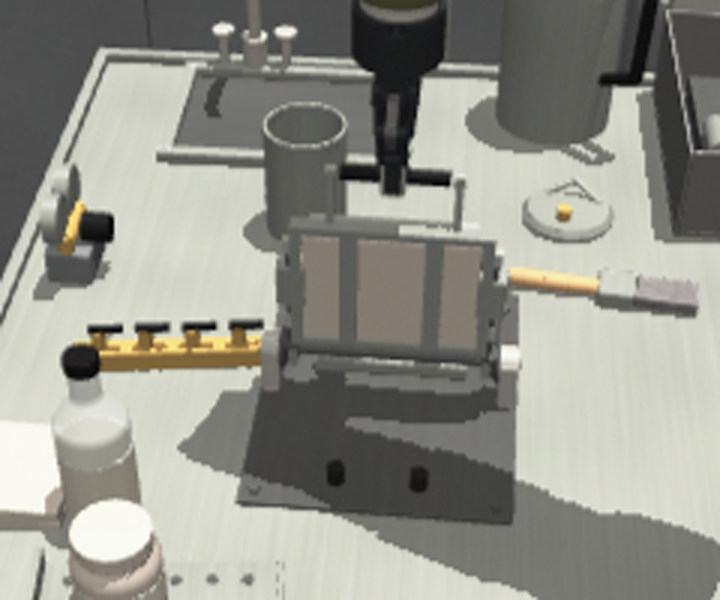

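The tray is upright, with the plate held in it and the sleeve still in the fingers. I'll carry on over.

Emit:
{"api": "move_arm", "payload": {"deltas": [1,0,-0.026,0.002,0,0,0,1,0,-0.0276,0.0059,0,0,0,1,0,-0.0261,0.0095,0,0,0,1,0,-0.0238,0.0126,0,0,0,1,0,-0.0212,0.015,0,0,0,1,0,-0.0182,0.0167,0,0,0,1,0,-0.0152,0.0176,0,0,0,1,0,-0.0122,0.0179,0,0,0,1,0,-0.0094,0.0174,0,0,0,1,0,-0.0071,0.0166,0,0,0]}}

```text
clock: 22.1
tcp_pos: [0.5284, -0.3114, 0.1165]
orientation: [0.001, 0.012, 1.0, -0.001]
wrist_force: [4.3, -4.9, -1.6]
finger_gap: 0.0123
```

Emit:
{"api": "move_arm", "payload": {"deltas": [1,0,-0.006,0.0151,0,0,0,1,0,-0.0043,0.0134,0,0,0,1,0,-0.0021,0.0116,0,0,0,1,0,-0.0013,0.0095,0,0,0,1,0,-0.0006,0.0076,0,0,0,1,0,-0.0003,0.0055,0,0,0,1,0,-0.0002,0.003,0,0,0,1,0,0,0.0024,0,0,0,1,0,0,0.0015,0,0,0,1,0,0,0.001,0,0,0]}}

```text
clock: 23.35
tcp_pos: [0.5281, -0.3236, 0.0474]
orientation: [0.001, 0.011, 1.0, 0.0]
wrist_force: [0.9, 2.0, 9.6]
finger_gap: 0.012
```

```bash
python3 - <<'E'
from plan import *
s=cam('side');save(s,'s8.png',(200,60,440,260),3)
s0=env.get_state();print(cur()[:2],s0['wrist_force'],s0['ft_torque'])
W=world(s);np.set_printoptions(suppress=True)
# tray underside heights
a=np.radians(-1.3);u=np.array([np.cos(a),np.sin(a)]);v=np.array([-u[1],u[0]])
d=W[...,:2]-[.530,-.1215];X=d@u;Y=d@v;z=W[...,2]
for k in np.arange(-.215,.0,.01):
    q=z[(abs(X)<.06)&(Y>k)&(Y<k+.01)];print(int(k*1000),np.nanpercentile(q,[10,50,90]).round(3) if len(q) else None)
E
```

```text
(array([ 0.52809592, -0.32359303,  0.04747723]), np.float64(178.68808159451237)) [2.66687055 0.25123697 5.67104037] [ 0.27120272 -0.53665129 -0.0584049 ]
-215 [0.056 0.328 0.407]
-205 [0.054 0.306 0.403]
-194 [0.134 0.345 0.41 ]
-184 [0.148 0.326 0.437]
-174 [0.186 0.297 0.436]
-164 [0.143 0.35  0.466]
-154 [0.065 0.341 0.476]
-144 [0.057 0.453 0.493]
-134 [0.056 0.468 0.499]
-124 [0.056 0.48  0.504]
-114 [0.055 0.066 0.51 ]
-104 [0.055 0.058 0.513]
-94 [0.055 0.058 0.077]
-84 [0.054 0.057 0.075]
-74 [0.055 0.057 0.076]
-64 [0.055 0.058 0.077]
-54 [0.073 0.075 0.078]
-44 [0.028 0.038 0.076]
-34 [0.019 0.058 0.075]
-24 [0.005 0.015 0.07 ]
-14 [0.004 0.006 0.009]
-4 [0.005 0.048 0.055]
```

View pics/s8.png

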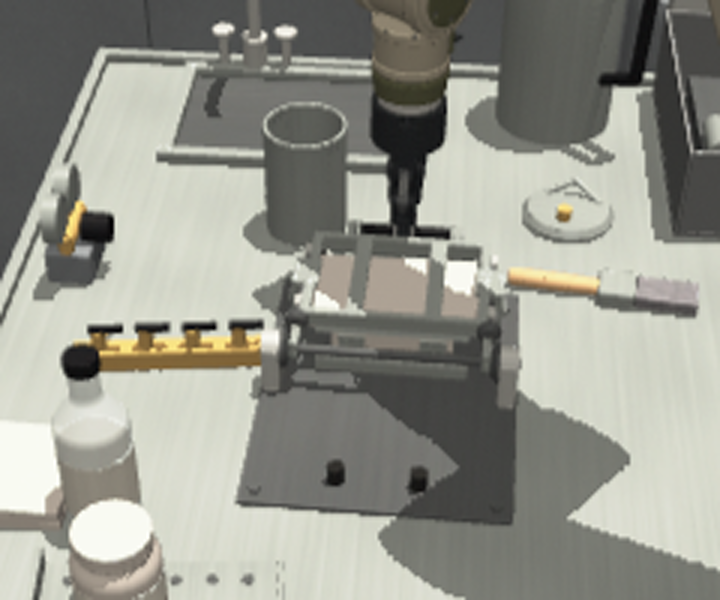

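The plate has dropped into the nest: its back lies at 55–58 mm, as expected for 26 + 30. I'll press lightly at the stop, then swing the tray back.

```bash
python3 -c "
from swing import *
o,th=rows(np.pi,0,40);show(o)"
```

```text
[ 1, 0, 0, -0.0003, 0, 0, 0, 1, 0, 0, -0.0012, 0, 0, 0, 1, 0, 0, -0.0024, 0, 0, 0, 1, 0, 0.0002, -0.004, 0, 0, 0, 1, 0, 0.0003, -0.0057, 0, 0, 0, 1, 0, 0.0006, -0.0076, 0, 0, 0, 1, 0, 0.0013, -0.0095, 0, 0, 0, 1, 0, 0.0021, -0.0116, 0, 0, 0, 1, 0, 0.0033, -0.0134, 0, 0, 0, 1, 0, 0.005, -0.0151, 0, 0, 0 ]
[ 1, 0, 0.0071, -0.0166, 0, 0, 0, 1, 0, 0.0094, -0.0174, 0, 0, 0, 1, 0, 0.0122, -0.0179, 0, 0, 0, 1, 0, 0.0152, -0.0176, 0, 0, 0, 1, 0, 0.0182, -0.0167, 0, 0, 0, 1, 0, 0.0212, -0.015, 0, 0, 0, 1, 0, 0.0238, -0.0126, 0, 0, 0, 1, 0, 0.0261, -0.0095, 0, 0, 0, 1, 0, 0.0276, -0.0059, 0, 0, 0, 1, 0, 0.0284, -0.002, 0, 0, 0 ]
[ 1, 0, 0.0284, 0.002, 0, 0, 0, 1, 0, 0.0276, 0.0059, 0, 0, 0, 1, 0, 0.0261, 0.0095, 0, 0, 0, 1, 0, 0.0238, 0.0126, 0, 0, 0, 1, 0, 0.0212, 0.015, 0, 0, 0, 1, 0, 0.0182, 0.0167, 0, 0, 0, 1, 0, 0.0152, 0.0176, 0, 0, 0, 1, 0, 0.0122, 0.0179, 0, 0, 0, 1, 0, 0.0094, 0.0174, 0, 0, 0, 1, 0, 0.0071, 0.0166, 0, 0, 0 ]
[ 1, 0, 0.005, 0.0151, 0, 0, 0, 1, 0, 0.0033, 0.0134, 0, 0, 0, 1, 0, 0.0021, 0.0116, 0, 0, 0, 1, 0, 0.0013, 0.0095, 0, 0, 0, 1, 0, 0.0006, 0.0076, 0, 0, 0, 1, 0, 0.0003, 0.0057, 0, 0, 0, 1, 0, 0.0002, 0.004, 0, 0, 0, 1, 0, 0, 0.0024, 0, 0, 0, 1, 0, 0, 0.0012, 0, 0, 0, 1, 0, 0, 0.0003, 0, 0, 0 ]
```

Emit:
{"api": "move_arm", "payload": {"deltas": [1,0,0,0.001,0,0,0,1,0,0,0,0,0,0,1,0,0,0,0,0,0]}}

```text
clock: 23.78
tcp_pos: [0.5281, -0.3236, 0.0474]
orientation: [0.001, 0.011, 1.0, 0.0]
wrist_force: [1.2, 3.2, 9.7]
finger_gap: 0.0123
```

Emit:
{"api": "move_arm", "payload": {"deltas": [1,0,0,-0.0013,0,0,0,1,0,0,-0.0022,0,0,0,1,0,0,-0.0024,0,0,0,1,0,0.0002,-0.004,0,0,0,1,0,0.0003,-0.0057,0,0,0,1,0,0.0006,-0.0076,0,0,0,1,0,0.0013,-0.0095,0,0,0,1,0,0.0021,-0.0116,0,0,0,1,0,0.0033,-0.0134,0,0,0,1,0,0.005,-0.0151,0,0,0]}}

```text
clock: 25.02
tcp_pos: [0.5283, -0.311, 0.1179]
orientation: [0.0, 0.012, 1.0, 0.001]
wrist_force: [6.7, -0.3, -4.9]
finger_gap: 0.0124
```

```bash
python3 - <<'E'
from plan import *
s=cam('side');save(s,'s9.png',(200,60,440,260),3)
E
```

```text
(no output)
```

View pics/s9.png

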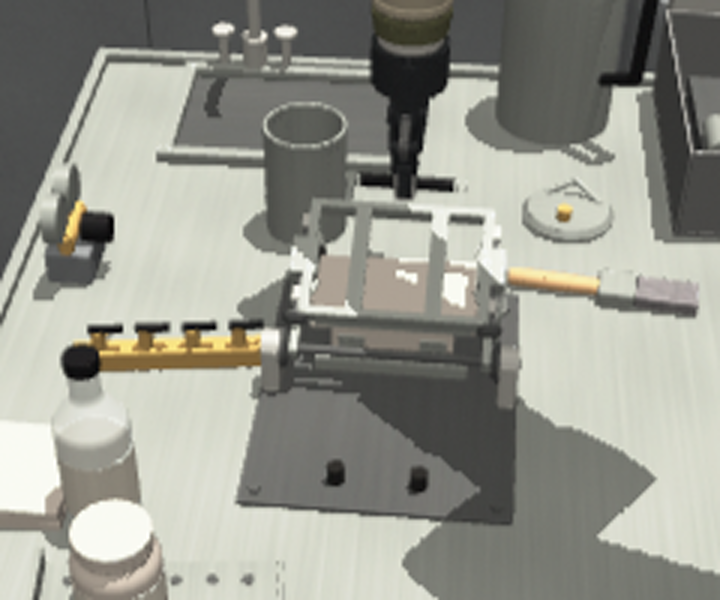

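The plate stays flat in the nest while the tray lifts off it, so I'll continue.

Emit:
{"api": "move_arm", "payload": {"deltas": [1,0,0.0071,-0.0166,0,0,0,1,0,0.0094,-0.0174,0,0,0,1,0,0.0122,-0.0179,0,0,0,1,0,0.0152,-0.0176,0,0,0,1,0,0.0182,-0.0167,0,0,0,1,0,0.0212,-0.015,0,0,0,1,0,0.0238,-0.0126,0,0,0,1,0,0.0261,-0.0095,0,0,0,1,0,0.0276,-0.0059,0,0,0,1,0,0.0284,-0.002,0,0,0]}}

```text
clock: 26.32
tcp_pos: [0.5326, -0.1219, 0.2496]
orientation: [0.0, 0.012, 1.0, -0.0]
wrist_force: [6.9, -0.5, -8.1]
finger_gap: 0.0123
```

Emit:
{"api": "move_arm", "payload": {"deltas": [1,0,0.0284,0.002,0,0,0,1,0,0.0276,0.0059,0,0,0,1,0,0.0261,0.0095,0,0,0,1,0,0.0238,0.0126,0,0,0,1,0,0.0212,0.015,0,0,0,1,0,0.0182,0.0167,0,0,0,1,0,0.0152,0.0176,0,0,0,1,0,0.0122,0.0179,0,0,0,1,0,0.0094,0.0174,0,0,0,1,0,0.0071,0.0166,0,0,0]}}

```text
clock: 27.58
tcp_pos: [0.5371, 0.0678, 0.1176]
orientation: [0.0, 0.012, 1.0, 0.0]
wrist_force: [5.7, 1.2, -2.3]
finger_gap: 0.0121
```

Emit:
{"api": "move_arm", "payload": {"deltas": [1,0,0.005,0.0151,0,0,0,1,0,0.0033,0.0134,0,0,0,1,0,0.0021,0.0116,0,0,0,1,0,0.0013,0.0095,0,0,0,1,0,0.0006,0.0076,0,0,0,1,0,0.0003,0.0055,0,0,0,1,0,0.0002,0.004,0,0,0,1,0,0,0.0024,0,0,0,1,0,0,0.0014,0,0,0,1,0,0,0.001,0,0,0]}}

```text
clock: 28.82
tcp_pos: [0.5374, 0.0803, 0.0474]
orientation: [0.0, 0.012, 1.0, 0.001]
wrist_force: [1.1, 4.1, 8.4]
finger_gap: 0.0123
```

Emit:
{"api": "move_arm", "payload": {"deltas": [1,0,0,0,0,0,0,1,0,0,0,0,0,0]}}

```text
clock: 29.08
tcp_pos: [0.5374, 0.0802, 0.0475]
orientation: [0.0, 0.012, 1.0, 0.0]
wrist_force: [2.8, 4.2, 3.0]
finger_gap: 0.012
```

Emit:
{"api": "move_arm", "payload": {"deltas": [0.2,0,0,0,0,0,0,0.2,0,0,0,0,0,0,0.2,0,0,0,0,0,0,0.2,0,0,-0.01,0,0,0,0.2,0,0,-0.025,0,0,0,0.2,0,0,-0.05,0,0,0,0.2,0,0,-0.05,0,0,0,0.2,0.03,0.05,0,0,0,0,0.2,0.03,0.05,0,0,0,0,0.2,0,0,0,0,0,0]}}

```text
clock: 30.32
tcp_pos: [0.4773, 0.1838, 0.1834]
orientation: [-0.0, 0.009, 1.0, 0.0]
wrist_force: [0.8, -0.3, -0.4]
finger_gap: 0.0343
```

```bash
python3 - <<'E'
from plan import *
s0=env.get_state();print(cur()[:2],s0['wrist_force'],s0['clock'])
s=cam('side');save(s,'s10.png',(200,60,440,260),3)
t=cam('top');save(t,'t10.png')
H=np.array([.530,-.1215]);a=np.radians(-1.3);u=np.array([np.cos(a),np.sin(a)]);v=np.array([-u[1],u[0]])
for n,p in(('s',s),('t',t)):
    W=world(p);d=W[...,:2]-H;X=d@u;Y=d@v;z=W[...,2]
    m=(abs(X)<.08)&(Y<-.03)&(Y>-.15)&(z>.048)&(z<.065)
    A=np.c_[X[m],Y[m],np.ones(m.sum())];c=np.linalg.lstsq(A,z[m],rcond=None)[0]
    print(n,m.sum(),'plate plane tilt deg',np.degrees(c[:2]).round(2),'z at ctr',(c@[0,-.092,1]).round(4),'X',np.percentile(X[m],[1,99]).round(4),'Y',np.percentile(Y[m],[1,99]).round(4))
    q=(z>.044)&(z<.066)&(Y>.19)&(Y<.215)&(abs(X)<.04);print(' sleeve',q.sum(),Y[q].mean().round(4),z[q].mean().round(4))
E
```

```text
(array([0.47727121, 0.18382994, 0.18343904]), np.float64(178.94999875955457)) [ 0.83891941 -0.25949442 -0.43032625] 30.325
s 669 plate plane tilt deg [ 0.15 -0.98] z at ctr 0.0561 X [-0.0016  0.079 ] Y [-0.1456 -0.033 ]
 sleeve 172 0.2051 0.0541
t 2264 plate plane tilt deg [-0.02  0.05] z at ctr 0.0559 X [-0.0775  0.0786] Y [-0.1447 -0.0355]
 sleeve 146 0.2017 0.0557
```

View pics/s10.png

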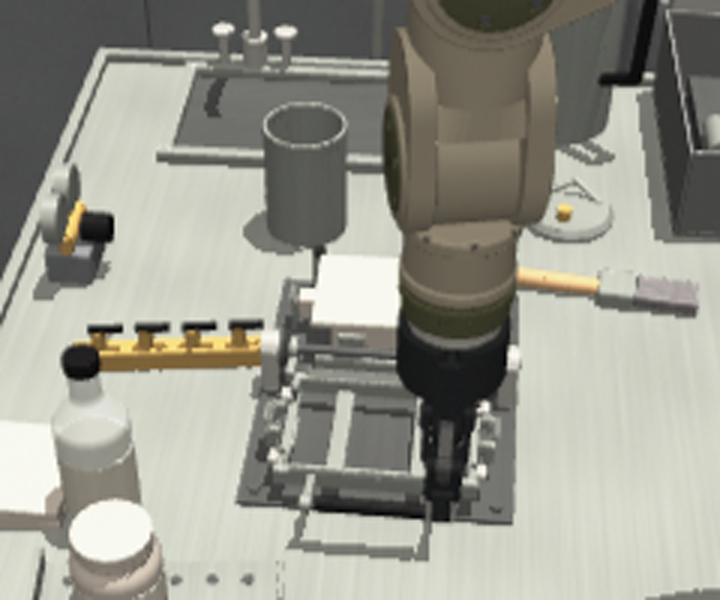

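View pics/t10.png

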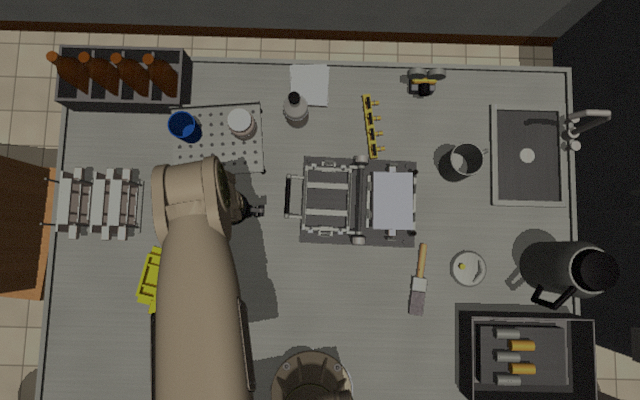

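```bash
python3 -c "
from h import *
print(env.get_state()['qvel'].round(3));print(order.hand_in())"
```

```text
[-0.033  0.014  0.007 -0.004 -0.001  0.001]
the job is handed in; nothing more can be done
None
```

The plate now lies cells-down in the draining nest and the empty tray is back at its rest. I handed the job in at about 30 s of the 70 s allowed; no verdict was reported.

**What I did:**
- I dragged the plate out by its ear, about 35 mm clear of the shelf, and let go of it on the bench.
- I gripped it again by the middle rib and lowered it into the tray until it touched down, with about 13 N of contact force.
- I swung the tray over to its stop, swung it back to its rest stop, released the grip and drew back.

**Last checks:**
- **Plate:** the top camera shows its back at 55.9 mm (56 expected) with a tilt of about 0.05°, centred in the nest to within about 2 mm. The side camera gave 56.1 mm, but with a tilt of about 1°. The arm hid half the plate in that view, so I relied on the top camera.
- **Tray:** the sleeve reads where it was before the swing, to about 0.2 mm in both cameras.
- **Other things:** in the last top picture they all look unmoved; the arm partly hid the yellow look-alike.
- **Robot:** it was touching nothing and the wrist force was about 1 N. The largest force I saw during the job was about 15 N, though I only read it between moves.

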